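# Nest the angled-rest parts pots on the repair bench

## Robot

A 6-joint arm with a two-finger parallel gripper is mounted at the origin on the work surface. World frame = base frame: x ahead of the robot, y to its left, z up, the work surface at z = 0. Lengths are in mm, angles in rad, forces in N, time in s.
With the tool pointing down it reaches from about 250 to 775 mm from the base axis. Payload 4 kg.
Tool frame: the origin (TCP) lies midway between the tips of the shut fingers; the grasp point (between the pads) lies 19 mm behind it; z points along the fingers, y is the direction in which the jaws open and shut (so a half turn about z gives the same grasp; the last joint's range is limited). The gripper opens to 85 mm and grips with 20 to 120 N. Pads are 22 mm wide; open, the fingers measure 114 mm over their backs; the gripper's body (76 mm by 85 mm) begins 54 mm behind the grasp point. The pads swing forward as they close: fully open they stand 13 mm farther back than shut.
Start: joints at [-1.428, 0.087, 1.371, -0, 1.684, -0.103], TCP at [133.829, -533.486, 231.341] pointing down, gripper open.
Joint ranges: [-3.1, 3.1], [-0.76, 2.03], [0.27, 2.55], [-1.08, 4.22], [0.17, 2.65], [-2.57, 2.57]. Speed limits (rad/s): [2.79, 2.79, 3.14, 3.14, 3.14, 3.14].

## Interface

Orientations are given as a rotation vector (axis times angle).
In Python, from cell import ctrl gives the robot as it stands.
- The arm moves only by the tool apply_moves, never from a script. Its argument "commands" is one flat list of numbers, 7 for each row, row after row: the turn, a rotation vector about the tool's x, y, z in rad, then the shift along the tool's x, y, z in cm, then the opening, from -1 (shut) to 1 (fully open). In form: [ax, ay, az, dx, dy, dz, grip, ax, ay, az, dx, dy, dz, grip, ...]. A call has 1 to 12 rows; each row shifts and turns the commanded pose from where the row before left it, along the tool's axes as they then stand; what a row does not reach is not made up. A row lasts 1/12 s, in which the tool goes at most 41.7 mm and 7.16 degrees, less where a joint would pass 70% of its speed; a pose out of reach is approached as far as the arm can. A call with a gripper value outside its range is refused whole. The fingers move at their own pace and stop on an object; "newtons" is the grip in N (left out, the last holds). Time passes only in rows, so rows that do not move let the fingers close. It gives the time, the measured TCP pose, the force and the opening at its end, in the units of the state.
- ctrl.get_obs(): the state, without advancing time (a new reading comes with each control period).
- ctrl.capture(name): name is "scene" or "side" or "wrist"; returns (picture, depth): 384x512x3 uint8, blue, green, red; 384x512 float32, mm along the optical axis (not along the pixel's ray), 0 where there is no reading.
- ctrl.calibration(name): a dict with "fx", "fy", "cx", "cy" (pixels), "extrinsics" (4x4, takes a point from camera to world coordinates). Camera axes: x right, y down, z forward; pixel columns grow to the right and rows downward; lengths in mm; the calibration is good to about 2 mm. A picture is of the moment at which its call begins: read the wrist's pose just before it. calibration takes no time and is no camera call; for the wrist camera it gives the pose at the moment of the call.
- ctrl.close_job(): hands the job in, once; it reports no verdict.
The state is a dict: "clock": time; "joint_positions": joint angles; "dq": joint speeds; "joint_torque": joint torques, N m; "position": TCP position; "eef_rot": TCP orientation; "contact_force": force on the tool from outside, world axes, zero at the start; "wrist_torque": the same for the moment, N m; "finger_gap": opening from 0.0 (shut) to 1.0 (fully open).
Only numpy, scipy, OpenCV 4.12 (cv2) and the standard library are available. Lean on these libraries where they do the work, as an engineer would, in place of code of your own. Each camera call takes 0.05 s, during which the arm holds its last target.

## Task

Clear up the empty parts pots: lift the medium blue pot out of its angled rest and stand it upright inside the large dark steel pot, let go of it, then take the small orange pot out of its rest and stand it inside the blue one, each fully home on the floor of the pot around it. Lower the pots gently, never slamming or forcing one into another, leave the steel pot about where it stands, and do not disturb the other things on the bench.

Things in the scene. Friction and masses are not known exactly. Their poses are not given: they have to be found in the camera images.
- large_pot: Large dark steel pot, round, straight-walled, open-topped, loose on the bench: outer diameter 76 mm, inner 67 mm, height 45 mm, floor 4 mm thick, about 0.75 kg; a sideways push of a few newtons slides it. It may stand at the left, middle or right of three places. Origin: centre of its underside; z up through its mouth.
- medium_pot: Blue plastic pot, thin white band, round, straight-walled: outer diameter 64 mm, inner 57, height 68, floor 4, foot bevelled 1.5; 0.08-0.15 kg. Origin: centre of underside; z along its axis, out of the mouth. Starts leaning 25 degrees from vertical, mouth towards the robot. Home in the large pot its underside is 4 mm above that pot's, 1.5 mm side gap, its top 27 mm above the large rim.
- small_pot: Orange plastic pot, thin white band, round, straight-walled: outer diameter 54 mm, inner 48, height 90, floor 4, foot bevelled 1.5; 0.07-0.14 kg. Origin: centre of underside; z along its axis, out of the mouth. Starts leaning 25 degrees from vertical, mouth towards the robot. Home in the medium pot its underside is 4 mm above that pot's, 1.5 mm side gap, its top 26 mm above the medium rim.
- medium_pot_rim (a point): Centre of the medium pot's mouth, in the plane of its rim, 68 mm from its underside.
- small_pot_rim (a point): Centre of the small pot's mouth, in the plane of its rim, 90 mm from its underside.
- medium_rest: Fixed angled aluminium rest of the blue pot, base 100 x 75 mm. Square pocket, 67 mm inside, leaning 25 degrees to its own -x; walls along the pot's axis 34 mm high on the low side (-x), 18 on the sides (y), 10 on the high side (+x): the pot's top 34 mm are free; it comes out along its axis. Origin: centre of the base's underside; x level, away from the lean; z up.
- small_rest: Fixed angled aluminium rest of the orange pot, like the other but base 100 x 65 mm, pocket 57 mm inside; the pot's top 56 mm are free all round; it comes out along its axis. Origin: centre of the base's underside; x level, away from the lean; z up.
- solder_reel: Bystander: reel of solder standing on its flange, 56 mm diameter, 34 mm high, black flanges; origin at the centre of its underside.
- led_reel: Bystander: flat white reel of light strip, 150 mm diameter, 14 mm high; origin at the centre of its underside.
- flux_jar: Bystander: amber jar with black cap, 42 mm diameter, 45 mm high; origin at the centre of its underside.
- screwdriver: Bystander: screwdriver with a green handle, lying flat, 150 mm long; origin under its middle.
- tweezers: Bystander: steel tweezers lying flat, about 135 mm long, 6 mm high; origin under its middle.
- parts_box: Bystander: shut grey box with a white lid, 72 x 102 x 30 mm; origin at the centre of its underside.
Mind the look-alikes: they are no part of the job. There is more than one size of the medium_pot; the one meant has the size given above.

How it is judged:
By the outcome, as a careful person would: the job done as asked, in the order asked, and still so for the second after the job is handed in, with the robot touching nothing.
It also fails if it takes over 67 s, if anything falls off the work surface, if the arm or the gripper's body presses on something with over 40 N, if the wrist force passes 120 N, or if a joint passes its speed limit or range.

## Working session

There is one attempt and no reset: what is moved stays moved. The work goes in short steps, Python scripts to look and compute and a tool call to move; the robot and the scene stay as the last step left them, time stands still between calls to the robot, and variables do not carry over. Pictures are saved under pics/ and viewed, and the job is handed in when it is done.

Besides the shell and the picture viewer there is one more tool, called after "Call:" by a JSON object that holds its "fn" and its "kwargs", one argument or row to a line. apply_moves: Moves the arm, as the interface text tells. Its arguments: {"type":"object","properties":{"commands":{"type":"array"},"newtons":{"type":"number"}},"required":["commands"]}

```bash
ls; mkdir -p pics; python3 - <<'E'
from cell import ctrl
import cv2,numpy as np
print(ctrl.get_obs())
for n in ["scene","side"]:
    im,d=ctrl.capture(n); cv2.imwrite(f"pics/{n}0.png",im); np.save(f"pics/{n}0.npy",d)
    c=ctrl.calibration(n); print(n,c)
E
```

```text
pics
{'clock': 0.0, 'joint_positions': array([-1.42811599e+00,  8.80035875e-02,  1.37229805e+00, -1.79864367e-06,
        1.68357060e+00, -1.03098191e-01]), 'dq': array([ 6.69688355e-04,  4.84566179e-04,  8.82529177e-04,  6.35979491e-04,
       -7.34594052e-05, -9.60450597e-04]), 'joint_torque': array([-9.91869674e-04, -3.51867986e+01, -3.13268459e+01, -2.11455267e-04,
        1.09431901e-02, -1.96152632e-05]), 'position': array([ 133.74594684, -532.97610728,  230.0903391 ]), 'eef_rot': array([-3.11563881e+00, -3.84817341e-01,  7.36162569e-05]), 'contact_force': array([ 1.31921291, -0.55730266,  0.09967045]), 'wrist_torque': array([-0.04634739, -0.03857215, -0.00946191]), 'finger_gap': 0.9944743928563309}
scene {'fx': 406.1964978622055, 'fy': 406.1964978622055, 'cx': 251.8872447928733, 'cy': 185.91393041528286, 'extrinsics': array([[ 6.64684335e-02,  7.01828471e-01, -7.09238144e-01,
         1.49720667e+03],
       [ 9.97779627e-01, -4.37499729e-02,  5.02170851e-02,
        -7.87906671e+01],
       [ 4.21463052e-03, -7.11001221e-01, -7.03178142e-01,
         9.79905992e+02],
       [ 0.00000000e+00,  0.00000000e+00,  0.00000000e+00,
         1.00000000e+00]])}
side {'fx': 372.06776549687766, 'fy': 372.06776549687766, 'cx': 255.76370574789198, 'cy': 194.62377213313422, 'extrinsics': array([[ 9.10223427e-01, -1.91485659e-01,  3.67187357e-01,
         2.19040941e+02],
       [-4.13361541e-01, -4.73665442e-01,  7.77671708e-01,
        -8.20231435e+02],
       [ 2.50109818e-02, -8.59636139e-01, -5.10294189e-01,
         6.40141281e+02],
       [ 0.00000000e+00,  0.00000000e+00,  0.00000000e+00,
         1.00000000e+00]])}
```

View pics/scene0.png

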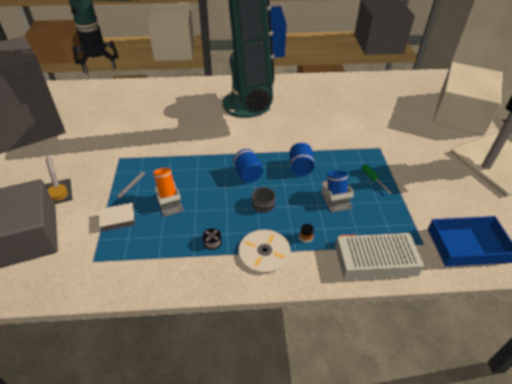

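View pics/side0.png

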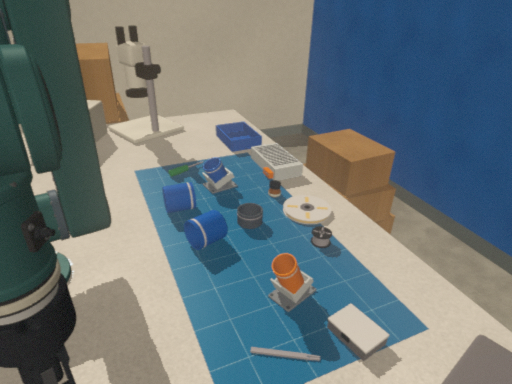

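The scene shows these candidates:
- **Blue pots:** one lies at (248,165), one lies at (302,158), and one sits in an aluminium rest at (338,182).
- **Orange:** a pot in a rest at (165,182). The side view also shows an orange thing at (269,172).
- **Dark steel pot:** at (263,199), the middle place.

I'll check them in a close crop.

```bash
cat > h.py <<'E'
from cell import ctrl
import cv2,numpy as np
from scipy.spatial.transform import Rotation as R
def pts(cal,u,v,d):
    u=np.asarray(u,float);v=np.asarray(v,float)
    p=np.stack([(u-cal['cx'])/cal['fx']*d,(v-cal['cy'])/cal['fy']*d,d],-1)
    E=cal['extrinsics']; return p@E[:3,:3].T+E[:3,3]
def plane(cal,u,v,z):
    E=cal['extrinsics']; r=np.array([(u-cal['cx'])/cal['fx'],(v-cal['cy'])/cal['fy'],1.])@E[:3,:3].T
    o=E[:3,3]; return o+r*(z-o[2])/r[2]
def cloud(n,d,mask=None):
    cal=ctrl.calibration(n) if isinstance(n,str) else n
    m=d>0
    if mask is not None: m&=mask>0
    v,u=np.nonzero(m); return pts(cal,u,v,d[v,u]),u,v
E
python3 - <<'E'
from h import *
s=cv2.imread('pics/scene0.png');t=cv2.imread('pics/side0.png')
a=cv2.resize(s[130:290,90:430],None,fx=2.3,fy=2.3,interpolation=cv2.INTER_CUBIC)
cv2.imwrite('pics/sc_crop.png',a)
b=cv2.resize(t[140:370,130:400],None,fx=2.6,fy=2.6,interpolation=cv2.INTER_CUBIC)
cv2.imwrite('pics/sd_crop.png',b)
for n,im in(('scene',s),('side',t)):
    d=np.load(f'pics/{n}0.npy'); hsv=cv2.cvtColor(im,cv2.COLOR_BGR2HSV)
    for col,lo,hi in(('blue',(108,120,60),(125,255,255)),('orange',(3,150,120),(16,255,255))):
        m=cv2.inRange(hsv,lo,hi); k,l,st,c=cv2.connectedComponentsWithStats(m)
        for i in range(1,k):
            if st[i,4]>60:
                p,u,v=cloud(n,d,l==i); 
                if len(p): print(n,col,st[i],c[i].round(),p.mean(0).round(),p.min(0).round(),p.max(0).round())
E
```

```text
scene blue [270   7  16  50 319] [278.  32.] [-848.  236.  -67.] [-1078.   190.  -203.] [-790.  274.    4.]
scene blue [290 144  23  15 107] [301. 150.] [419. 167.  75.] [339. 132.   2.] [448. 229.  86.]
scene blue [235 152  20  20  93] [243. 159.] [449. -36.  72.] [417. -63.  50.] [499.   4.  88.]
scene blue [291 157  23  18 141] [302. 164.] [439. 174.  28.] [384. 129.   1.] [469. 206.  84.]
scene blue [245 169  17  12  69] [253. 175.] [487.  -4.  31.] [476. -32.  10.] [495.  24.  56.]
scene blue [328 180  20  14 111] [337. 186.] [596. 257.  69.] [571. 231.  41.] [612. 299.  92.]
scene blue [430 217  71  20 323] [462. 223.] [739. 619.  29.] [729. 518.   1.] [800. 716.  52.]
scene blue [477 228  23  16 101] [487. 235.] [771. 692.   6.] [746. 650.  -1.] [800. 718.  15.]
scene blue [444 250  68  16 324] [477. 259.] [868. 609.  25.] [832. 518.  -1.] [873. 715.  53.]
scene orange [154 168  22  30 428] [165. 183.] [ 564. -288.   85.] [ 511. -322.   37.] [ 591. -261.  126.]
side blue [305  65  61  67 846] [326. 113.] [2181. 1908. -427.] [2157. 1375. -654.] [2205. 2267.  -72.]
side blue [36
[... 285 characters left out ...]
73.]
side blue [391 157  25  35 283] [401. 174.] [2180.  895. -573.] [2158.  761. -658.] [2195.  999. -457.]
side blue [204 160  17  11 110] [212. 165.] [567. 276.  77.] [535. 226.  55.] [591. 295. 104.]
side blue [209 168  17  14 119] [218. 175.] [574. 234.  58.] [546. 226.  33.] [604. 246.  79.]
side blue [163 184  28  29 614] [176. 198.] [411. 142.  57.] [376. 126.   7.] [448. 180.  84.]
side blue [184 220  20  29 298] [194. 235.] [414. -20.  31.] [395. -75.   1.] [432.  13.  82.]
side orange [272 254  25  23 443] [284. 265.] [ 547. -283.   92.] [ 511. -326.   45.] [ 575. -263.  123.]
side orange [278 269  25  25 289] [292. 282.] [ 551. -316.   67.] [ 520. -324.   28.] [ 583. -303.   97.]
```

View pics/sc_crop.png

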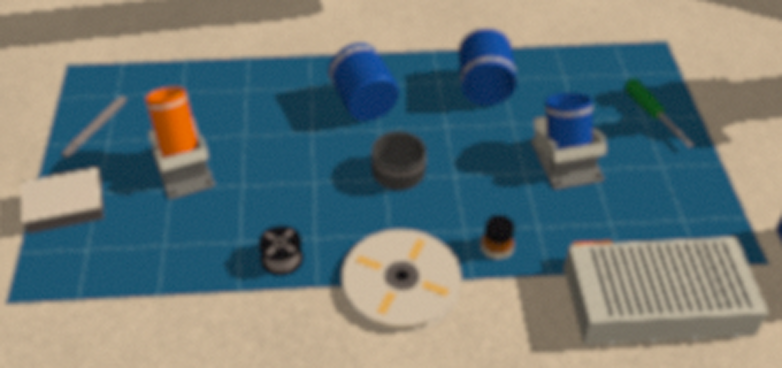

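View pics/sd_crop.png

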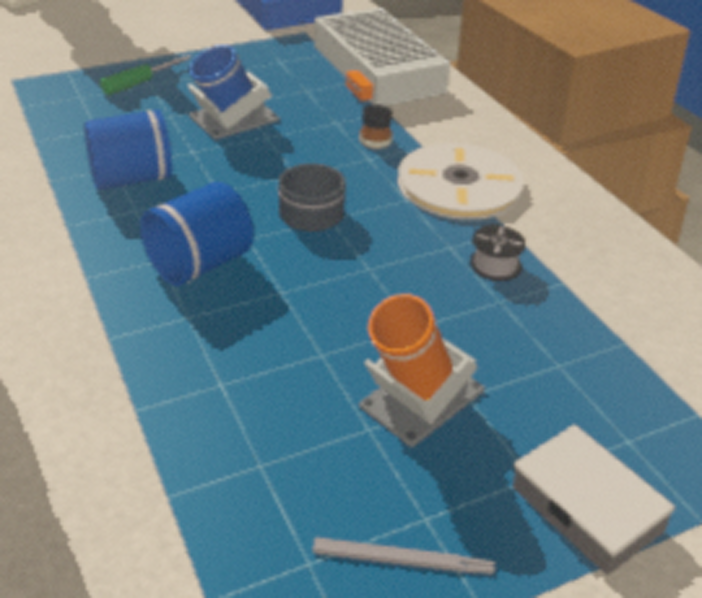

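The pot wanted is the blue one in the rest at scene (338,182). The two lying blue pots are about 84 mm across by depth, so they are the wrong size. The orange thing behind the flux jar is small, so it's also wrong. The only orange pot in a rest is at (165,182). Next I'll fit the positions and work out the geometry.

```bash
python3 - <<'E'
from h import *
o=ctrl.get_obs(); Rt=R.from_rotvec(o['eef_rot']).as_matrix(); print(Rt.round(3))
c=ctrl.calibration('wrist'); E=c['extrinsics']; print(c['fx'],c['cx'],c['cy'])
print((Rt.T@E[:3,:3]).round(4)); print((Rt.T@(E[:3,3]-o['position'])).round(1))
im,d=ctrl.capture('wrist'); cv2.imwrite('pics/w0.png',im)
for n in('scene','side'):
    d=np.load(f'pics/{n}0.npy'); p,u,v=cloud(n,d)
    m=(abs(p[:,2])<8)&(p[:,0]>350)&(p[:,0]<750)&(abs(p[:,1])<400)
    print(n,'mat z',np.median(p[m,2]))
    # large pot
    for nm,(cx,cy),rad in(('large',(560,40),70),('med',(580,255),75),('small',(555,-300),75)):
        k=(np.hypot(p[:,0]-cx,p[:,1]-cy)<rad)&(p[:,2]>20)
        q=p[k]; print(n,nm,k.sum(),q.min(0).round(),q.max(0).round(),np.percentile(q[:,2],[5,50,95]).round())
E
```

```text
[[ 0.97   0.243 -0.   ]
 [ 0.243 -0.97   0.002]
 [ 0.    -0.002 -1.   ]]
336.3529265521517 253.66269284002524 189.29291862811704
[[-0.000e+00 -9.469e-01 -3.217e-01]
 [ 1.000e+00 -2.000e-04  4.000e-04]
 [-5.000e-04 -3.217e-01  9.469e-01]]
[  83.1    0.2 -143.5]
scene mat z 0.8789704553970523
scene large 197 [556. -18.  20.] [630.  57.  49.] [21. 36. 47.]
scene med 740 [530. 220.  20.] [631. 306. 108.] [26. 62. 99.]
scene small 723 [ 508. -331.   20.] [ 611. -246.  126.] [ 29.  71. 117.]
side mat z -0.12854333230620796
side large 303 [558. -21.  20.] [629.  59.  46.] [22. 34. 44.]
side med 594 [532. 217.  20.] [628. 299. 106.] [27. 61. 95.]
side small 1227 [ 510. -330.   20.] [ 609. -263.  124.] [ 29.  69. 114.]
```

View pics/w0.png

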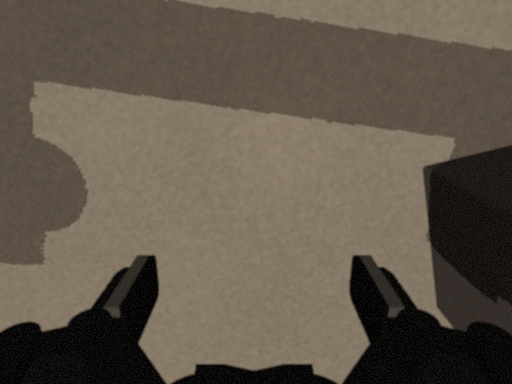

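The wrist camera sits at tool +x and looks forward past the fingers. This view shows only bench, no parts. I'll go over the small rest to look.

Call:
{"fn": "apply_moves", "kwargs": {
  "commands": [0, 0, 0, 4, -1.1, 0, 1, 0, 0, 0, 4, -1.1, 0, 1, 0, 0, 0, 4, -1.1, 0, 1, 0, 0, 0, 4, -1.1, 0, 1, 0, 0, 0, 4, -1.1, 0, 1, 0, 0, 0, 4, -1.1, 0, 1, 0, 0, 0, 4, -1.1, 0, 1, 0, 0, 0, 4, -1.1, 0, 1, 0, 0, 0, 4, -1.1, 0, 1, 0, 0, 0, 4, -1.1, 0, 1, 0, 0, 0, 4, -1.1, 0, 1, 0, 0, 0, 4, -1.1, 0, 1]
}}

```text
clock: 1.15
position: [568.7, -287.2, 230.8]
eef_rot: [-3.118, -0.385, 0.001]
contact_force: [0.4, -0.3, -0.6]
finger_gap: 1.002
```

```bash
cat >> h.py <<'E'
def look(tag,settle=0):
    o=ctrl.get_obs(); cal=ctrl.calibration('wrist'); im,d=ctrl.capture('wrist')
    cv2.imwrite(f'pics/{tag}.png',im); np.savez(f'pics/{tag}.npz',d=d,im=im,pos=o['position'],rot=o['eef_rot'],**cal)
    print(o['clock'],o['position'].round(1),o['eef_rot'].round(4),abs(o['dq']).max().round(3),o['contact_force'].round(1),round(o['finger_gap'],3))
    return im,d,cal
def load(tag):
    z=np.load(f'pics/{tag}.npz'); return z['im'],z['d'],{k:z[k] for k in('fx','fy','cx','cy','extrinsics')}
E
python3 -c "
from h import *
look('w1')"
```

```text
1.15 [ 568.7 -287.2  230.8] [-3.1176e+00 -3.8540e-01  1.0000e-03] 0.752 [ 0.4 -0.3 -0.6] 1.002
```

View pics/w1.png

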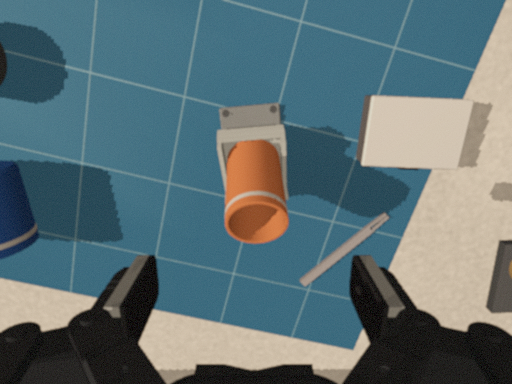

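The orange pot's mouth is at about (256,217), with the rest plate at (250,117). The tweezers are at (345,250) and the parts box at (417,132). The arm was still moving slightly, so I'll look again and measure.

```bash
python3 - <<'E'
from h import *
im,d,cal=look('w1b')
cv2.imwrite('pics/w1b_c.png',cv2.resize(im[90:260,190:360],None,fx=3.4,fy=3.4,interpolation=cv2.INTER_CUBIC))
p,u,v=cloud(cal,d)
k=(np.hypot(p[:,0]-550,p[:,1]+300)<90)
q=p[k]
hsv=cv2.cvtColor(im,cv2.COLOR_BGR2HSV); m=cv2.inRange(hsv,(3,120,60),(16,255,255))
q,u,v=cloud(cal,d,m); g=q[:,2]>112
print('orange',q.min(0).round(),q.max(0).round())
for lo in(60,75,90,100,110,115):
    s=q[(q[:,2]>lo)&(q[:,2]<lo+8)]; print(lo,len(s),s.mean(0).round(1) if len(s) else '',np.ptp(s,axis=0).round(1) if len(s) else '')
p2,_,_=cloud(cal,d); print('mat z',np.median(p2[p2[:,2]<15][:,2]))
E
```

```text
1.2 [ 574.9 -281.9  229.3] [-3.1117 -0.3969 -0.0076] 0.13 [ 2.4  1.5 -0.2] 0.994
orange [ 510. -324.   41.] [ 593. -261.  126.]
60 343 [ 572.4 -285.3   64.3] [61.  51.1  7.9]
75 600 [ 552.1 -292.2   79.1] [60.3 51.4  8. ]
90 759 [ 544. -295.   94.] [60.4 52.7  8. ]
100 795 [ 541.2 -296.   103.8] [59.4 53.9  8. ]
110 300 [ 549.8 -294.8  114. ] [46.3 53.1  8. ]
115 430 [ 552.5 -292.5  119.6] [32.7 50.4  7.9]
mat z 1.689486086124532
```

View pics/w1b_c.png

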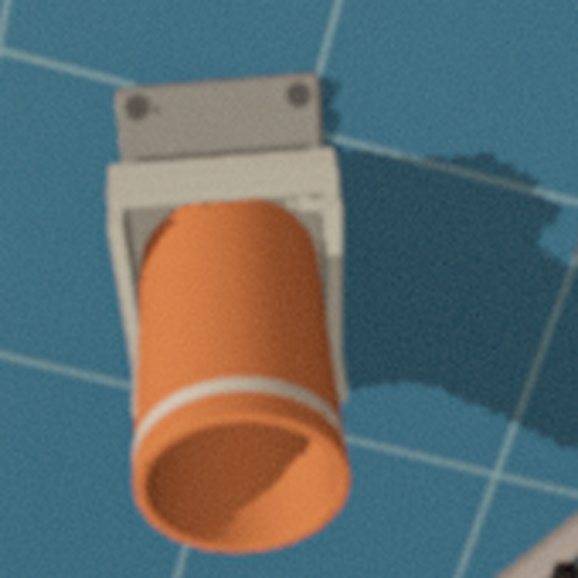

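```bash
cat >> h.py <<'E'
from scipy.optimize import least_squares
def cylfit(q,r,az0,c0):
    """axis leans 25 deg; az = azimuth of lean direction(mouth). Returns az, point on axis at rim"""
    def ax(az): return np.array([np.sin(np.radians(25))*np.cos(az),np.sin(np.radians(25))*np.sin(az),np.cos(np.radians(25))])
    c0=np.array(c0,float)
    def dist(x,q):
        a=ax(x[0]); e1=np.array([-np.sin(x[0]),np.cos(x[0]),0]); e2=np.cross(a,e1)
        w=q-(c0+e1*x[1]+e2*x[2]); w=w-np.outer(w@a,a); return np.linalg.norm(w,axis=1)
    x=np.array([az0,0,0])
    for it in range(4):
        k=abs(dist(x,q)-r)<(12,6,3.,2.)[it]
        x=least_squares(lambda x:dist(x,q[k])-r,x,loss='soft_l1').x
    a=ax(x[0]); e1=np.array([-np.sin(x[0]),np.cos(x[0]),0]); e2=np.cross(a,e1); c=c0+e1*x[1]+e2*x[2]
    t=(q-c)@a; near=dist(x,q)<r+3
    h=np.percentile(t[near],[99,99.7]); 
    return x,a,c,h,k.sum(),np.std(dist(x,q[k])-r)
def ell(mask):
    cs,_=cv2.findContours(mask,cv2.RETR_EXTERNAL,cv2.CHAIN_APPROX_NONE); c=max(cs,key=cv2.contourArea); return c
E
python3 - <<'E'
from h import *
im,d,cal=load('w1b')
hsv=cv2.cvtColor(im,cv2.COLOR_BGR2HSV); m=cv2.inRange(hsv,(3,120,60),(16,255,255))
q,u,v=cloud(cal,d,m); k=(q[:,2]>45)
x,a,c,h,n,s=cylfit(q[k],27,np.pi-0.4,(540,-296,105))
print('az',np.degrees(x[0]),'axis',a.round(3),'n',n,s,'rim',[(c+a*t).round(1) for t in h],'base',(c+a*(h[1]-90)).round(1))
# also with other cams
for nm in('scene','side'):
    i2=cv2.imread(f'pics/{nm}0.png');d2=np.load(f'pics/{nm}0.npy');hh=cv2.cvtColor(i2,cv2.COLOR_BGR2HSV)
    q2,_,_=cloud(nm,d2,cv2.inRange(hh,(3,120,60),(16,255,255))); q2=q2[(np.hypot(q2[:,0]-550,q2[:,1]+295)<60)&(q2[:,2]>45)]
    x,a,c,h,n,s=cylfit(q2,27,np.pi-0.4,(540,-296,105)); print(nm,np.degrees(x[0]),n,s,[(c+a*t).round(1) for t in h])
# plate edge pixels
for z in(0,6):
    A=plane(cal,190+118/3.4,90+90/3.4,z);B=plane(cal,190+318/3.4,90+75/3.4,z); e=B-A; print(z,A.round(1),B.round(1),np.linalg.norm(e),np.degrees(np.arctan2(e[1],e[0])))
E
```

```text
az 199.03216185142637 axis [-0.4   -0.138  0.906] n 3554 0.6590000022448633 rim [array([ 533.8, -298.5,  114.4]), array([ 533.7, -298.5,  114.6])] base [ 569.6 -286.1   33. ]
scene 199.2869365788669 310 1.092818256535454 [array([ 533.3, -299. ,  113.4]), array([ 533.1, -299. ,  113.8])]
side 200.7436076108129 564 0.7448070940273998 [array([ 533.2, -301. ,  112.3]), array([ 532.8, -301.1,  113. ])]
0 [ 606.9 -240.3    0. ] [ 627.6 -301.1    0. ] 64.22143526907769 -71.23622708014032
6 [ 607.7 -240.6    6. ] [ 628.  -300.5    6. ] 63.18908267177526 -71.23622708014022
```

The fits agree: the small pot leans to azimuth about 199°, with its rim centre near (533.5,−299,114). Next I'll look at the large pot, then the medium.

Call:
{"fn": "apply_moves", "kwargs": {
  "commands": [0, 0, 0, 1.3, -3.7, 0, 1, 0, 0, 0, 1.3, -3.7, 0, 1, 0, 0, 0, 1.3, -3.7, 0, 1, 0, 0, 0, 1.3, -3.7, 0, 1, 0, 0, 0, 1.3, -3.7, 0, 1, 0, 0, 0, 1.3, -3.7, 0, 1, 0, 0, 0, 1.3, -3.7, 0, 1, 0, 0, 0, 1.3, -3.7, 0, 1, 0, 0, 0, 0, 0, 0, 1, 0, 0, 0, 0, 0, 0, 1, 0, 0, 0, 0, 0, 0, 1]
}}

```text
clock: 2.17
position: [595.8, 23.1, 231.0]
eef_rot: [3.117, 0.385, -0.001]
contact_force: [0.2, -1.1, 1.0]
finger_gap: 0.995
```

```bash
python3 -c "
from h import *
look('w2')"
```

```text
2.1667 [595.8  23.1 231. ] [ 3.117e+00  3.850e-01 -1.300e-03] 0.03 [ 0.2 -1.1  1. ] 0.995
```

View pics/w2.png

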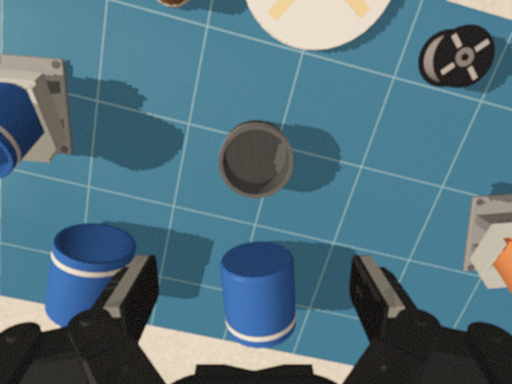

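Call:
{"fn": "apply_moves", "kwargs": {
  "commands": [0, 0, 0, 0.6, -3.8, 0, 1, 0, 0, 0, 0.6, -3.8, 0, 1, 0, 0, 0, 0.6, -3.8, 0, 1, 0, 0, 0, 0.6, -3.8, 0, 1, 0, 0, 0, 0.6, -3.8, 0, 1, 0, 0, 0, 0.6, -3.8, 0, 1, 0, 0, 0, 0, 0, 0, 1, 0, 0, 0, 0, 0, 0, 1, 0, 0, 0, 0, 0, 0, 1]
}}

```text
clock: 2.97
position: [576.1, 251.8, 231.0]
eef_rot: [3.117, 0.382, -0.001]
contact_force: [-0.4, 0.4, 0.8]
finger_gap: 0.999
```

```bash
python3 -c "
from h import *
look('w3')"
```

```text
2.9667 [576.1 251.8 231. ] [ 3.117e+00  3.819e-01 -6.000e-04] 0.023 [-0.4  0.4  0.8] 0.999
```

View pics/w3.png

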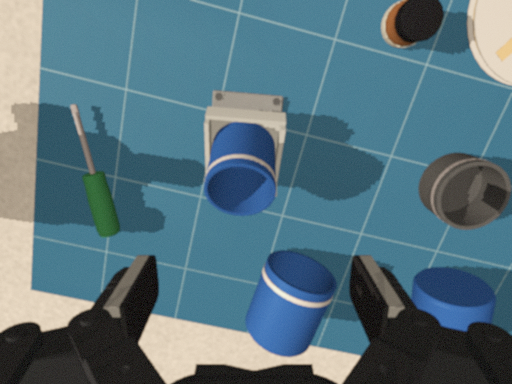

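In w2 the large pot's mouth is at (256,158). In w3 the medium pot's mouth is at (241,187) in its rest, with the screwdriver at (98,190) and a lying look-alike at (290,300). Measuring both now.

```bash
python3 - <<'E'
from h import *
im,d,cal=load('w3')
hsv=cv2.cvtColor(im,cv2.COLOR_BGR2HSV); m=cv2.inRange(hsv,(106,150,40),(125,255,255))
q,u,v=cloud(cal,d,m); k=(q[:,2]>30)&(np.hypot(q[:,0]-575,q[:,1]-260)<75)
for c0 in((560,262,90),):
    x,a,c,h,n,s=cylfit(q[k],32,np.pi+0.2,c0)
    print('az',np.degrees(x[0]),'n',n,s,'rim',[(c+a*t).round(1) for t in h],'base',(c+a*(h[1]-68)).round(1))
for nm in('scene','side'):
    i2=cv2.imread(f'pics/{nm}0.png');d2=np.load(f'pics/{nm}0.npy');hh=cv2.cvtColor(i2,cv2.COLOR_BGR2HSV)
    q2,_,_=cloud(nm,d2,cv2.inRange(hh,(106,120,40),(125,255,255))); q2=q2[(np.hypot(q2[:,0]-575,q2[:,1]-260)<60)&(q2[:,2]>30)]
    x,a,c,h,n,s=cylfit(q2,32,np.pi+.2,(560,262,90)); print(nm,np.degrees(x[0]),n,s,[(c+a*t).round(1) for t in h])
cv2.imwrite('pics/w3c.png',cv2.resize(im[80:230,180:310],None,fx=4,fy=4,interpolation=cv2.INTER_CUBIC))
# large pot in w2
im,d,cal=load('w2')
cv2.imwrite('pics/w2c.png',cv2.resize(im[110:210,205:305],None,fx=5,fy=5,interpolation=cv2.INTER_CUBIC))
p,u,v=cloud(cal,d)
k=(np.hypot(p[:,0]-592,p[:,1]-19)<60)&(p[:,2]>41)&(p[:,2]<50); q=p[k]
print('large rim pts',k.sum(),np.median(q[:,2]),q.min(0).round(1),q.max(0).round(1))
def f(x): return np.hypot(q[:,0]-x[0],q[:,1]-x[1])-x[2]
r=least_squares(f,[592,19,36],loss='soft_l1'); print(r.x.round(2),np.std(r.fun))
print('mat',np.median(p[p[:,2]<15][:,2]))
for nm in('scene','side'):
    d2=np.load(f'pics/{nm}0.npy'); p,_,_=cloud(nm,d2); q=p[(np.hypot(p[:,0]-592,p[:,1]-19)<60)&(p[:,2]>41)&(p[:,2]<50)]
    r=least_squares(f,[592,19,36],loss='soft_l1'); print(nm,len(q),r.x.round(2))
E
```

```text
az 188.19267720390758 n 2772 0.7299127631557963 rim [array([561.1, 261.3,  95.7]), array([561. , 261.3,  96. ])] base [589.4 265.4  34.3]
scene 194.45704463926057 191 1.0211102841472939 [array([558.5, 258.3,  94.1]), array([557.8, 258.1,  95.7])]
side 205.95363378868342 140 0.9826347778327016 [array([559.7, 254.9,  95.4]), array([559.2, 254.7,  96.4])]
large rim pts 1113 45.81288471405492 [557.7 -17.   41. ] [633.6  58.4  48.1]
[596.22  20.81  35.5 ] 1.4077901497257734
mat 1.8625372028303104
scene 102 [596.7   19.88  35.61]
side 103 [595.46  18.42  35.72]
```

View pics/w3c.png

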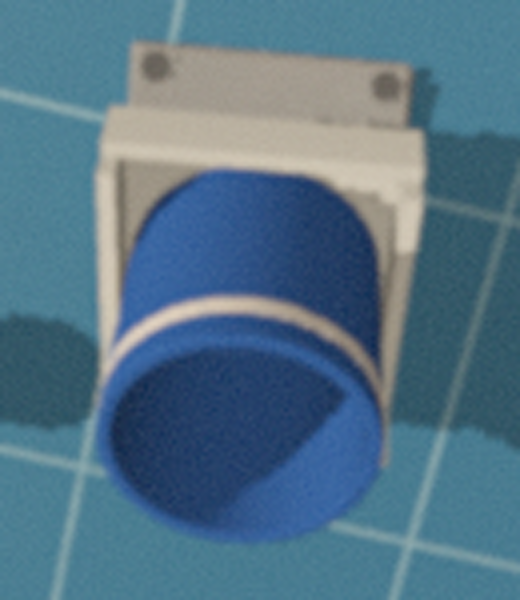

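View pics/w2c.png

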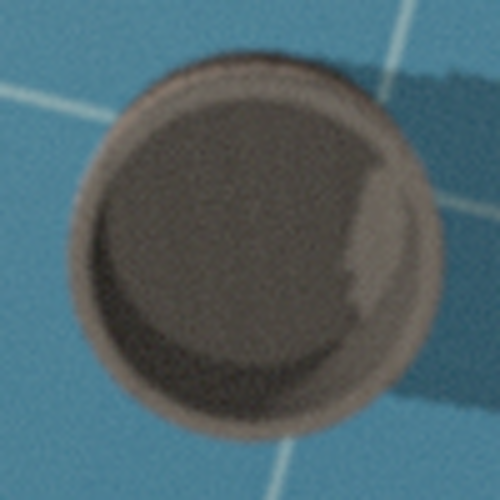

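```bash
python3 - <<'E'
from h import *
im,d,cal=load('w3')
for z in(0,6):
    A=plane(cal,180+133/4,80+42/4,z);B=plane(cal,180+410/4,80+68/4,z);e=B-A
    print(A.round(1),B.round(1),np.linalg.norm(e).round(1),np.degrees(np.arctan2(e[1],e[0]))+90)
A=plane(cal,180+105/4,80+108/4,60);B=plane(cal,180+425/4,80+132/4,60);e=B-A; print('wall',np.degrees(np.arctan2(e[1],e[0]))+90)
# rim ellipse of large pot: rim mask = not-blue around
im,d,cal=load('w2')
hsv=cv2.cvtColor(im,cv2.COLOR_BGR2HSV); m=(hsv[...,1]<110).astype(np.uint8)*255
m[:, :205]=0;m[:,305:]=0;m[:110]=0;m[210:]=0
c=ell(m); print(cv2.boundingRect(c)); E=cv2.fitEllipse(cv2.convexHull(c)); print(E)
p,u,v=cloud(cal,d)
for z in (45,47): print(plane(cal,*E[0],z).round(1))
E
```

```text
[631.1 309.4   0. ] [642.5 235.7   0. ] 74.5 8.79284583627772
[631.5 308.8   6. ] [642.8 236.3   6. ] 73.3 8.792845836277706
wall 9.760275506768338
(205, 110, 100, 100)
((252.85671997070312, 141.6131591796875), (91.20594787597656, 126.58335876464844), 165.29908752441406)
[615.8  28.4  45. ]
[616.1  28.5  47. ]
```

The medium rest yaw is 8.7°, the rim centre is (561,261.2,~94.5) and the large pot is centred near (596,20.5). I'll turn to line up with the medium pot's axis and stop about 80 mm short.

Call:
{"fn": "apply_moves", "kwargs": {
  "commands": [0, 0, 0.0925, 0, 0, 0, 1, 0, 0.109, 0, 0, 0, 0, 1, 0, 0.109, 0, 0, 0, 0, 1, 0, 0.109, 0, 0, 0, 0, 1, 0, 0.109, 0, 0, 0, 0, 1, 0, 0, 0, -2.3, -0.4, 2.2, 1, 0, 0, 0, -2.3, -0.4, 2.2, 1, 0, 0, 0, -2.3, -0.4, 2.2, 1, 0, 0, 0, 0, 0, 0, 1, 0, 0, 0, 0, 0, 0, 1, 0, 0, 0, 0, 0, 0, 1],
  "newtons": 30
}}

```text
clock: 3.93
position: [542.0, 259.6, 145.4]
eef_rot: [-3.024, -0.229, -0.678]
contact_force: [0.7, 0.2, 0.9]
finger_gap: 0.999
```

```bash
python3 - <<'E'
from h import *
im,d,cal=look('w4')
o=ctrl.get_obs();Rt=R.from_rotvec(o['eef_rot']).as_matrix();print(Rt.round(3))
hsv=cv2.cvtColor(im,cv2.COLOR_BGR2HSV); m=cv2.inRange(hsv,(106,150,40),(125,255,255))
q,u,v=cloud(cal,d,m); k=(q[:,2]>30)&(np.hypot(q[:,0]-575,q[:,1]-260)<75)
x,a,c,h,n,s=cylfit(q[k],32,np.pi+0.15,(560,262,90))
print('az',np.degrees(x[0]),n,s); rim=c+a*h[0]; print(rim.round(1))
print('rim in tool',(Rt.T@(rim-o['position'])).round(1), 'axis in tool',(Rt.T@a).round(3))
p,_,_=cloud(cal,d); print('mat',np.median(p[p[:,2]<15][:,2]))
E
```

```text
3.9333 [542.  259.6 145.4] [-3.0245 -0.2293 -0.6779] 0.055 [0.7 0.2 0.9] 0.999
[[ 0.893  0.151  0.424]
 [ 0.136 -0.989  0.066]
 [ 0.429 -0.001 -0.903]]
az 190.35913655081967 3268 0.81269098842538
[562.2 261.   96.6]
rim in tool [-3.9  2.2 53.6] axis in tool [ 0.007  0.011 -1.   ]
mat 1.6588913635489178
```

View pics/w4.png

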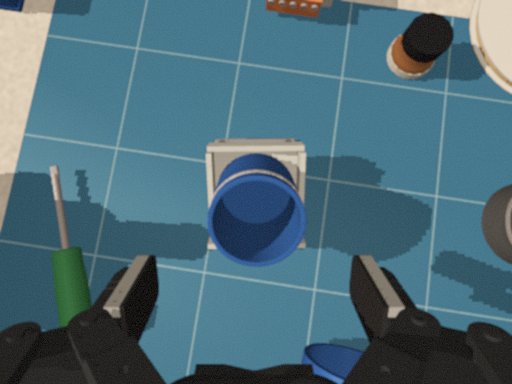

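The pot's mouth is centred at (257,217), aligned with the tool and free of the fingers. The offset in tool axes is about (−4, +2, +55 to the rim). Now going down over it.

Call:
{"fn": "apply_moves", "kwargs": {
  "commands": [0, 0, 0, -0.4, 0.2, 1.5, 1, 0, 0, 0, 0, 0, 2, 1, 0, 0, 0, 0, 0, 2, 1, 0, 0, 0, 0, 0, 1.5, 1, 0, 0, 0, 0, 0, 0.8, 1, 0, 0, 0, 0, 0, 0.4, 1, 0, 0, 0, 0, 0, 0, 1, 0, 0, 0, 0, 0, 0, 1]
}}

```text
clock: 4.65
position: [571.7, 263.3, 68.2]
eef_rot: [-3.025, -0.232, -0.674]
contact_force: [-0.4, -0.0, 0.2]
finger_gap: 0.998
```

```bash
python3 - <<'E'
from h import *
im,d,cal=look('w5')
s,ds=ctrl.capture('side'); cv2.imwrite('pics/s5.png',cv2.resize(s[110:230,150:300],None,fx=4.5,fy=4.5,interpolation=cv2.INTER_CUBIC))
E
```

```text
4.65 [571.7 263.3  68.2] [-3.0249 -0.2317 -0.6745] 0.015 [-0.4 -0.   0.2] 0.998
```

View pics/w5.png

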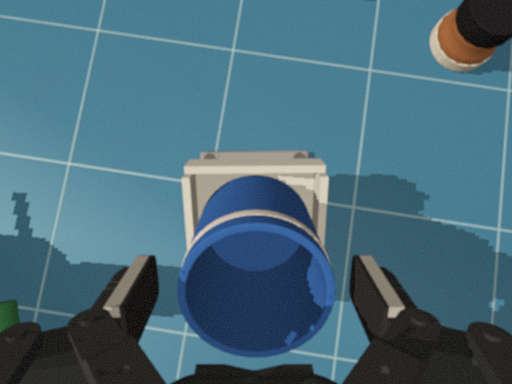

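View pics/s5.png

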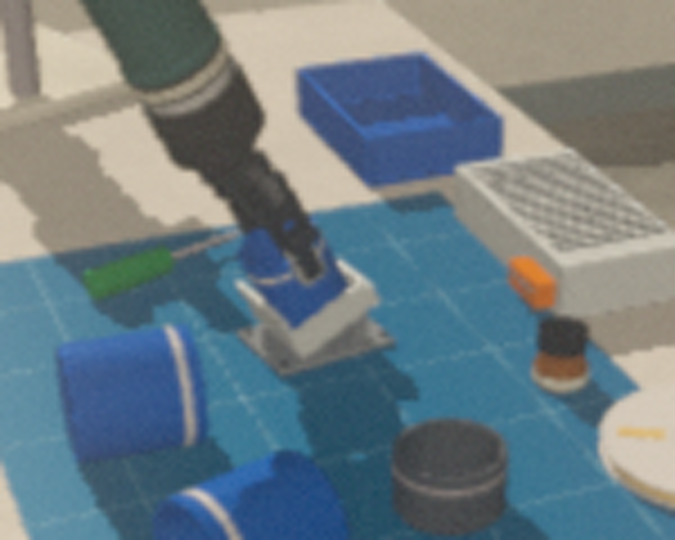

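The fingers straddle the free top of the pot, with the mouth centred at (256,287) and no contact force. Closing.

Call:
{"fn": "apply_moves", "kwargs": {
  "commands": [0, 0, 0, 0, 0, 0, -1, 0, 0, 0, 0, 0, 0, -1, 0, 0, 0, 0, 0, 0, -1, 0, 0, 0, 0, 0, 0, -1, 0, 0, 0, 0, 0, 0, -1, 0, 0, 0, 0, 0, 0, -1, 0, 0, 0, 0, 0, 0, -1, 0, 0, 0, 0, 0, 0, -1],
  "newtons": 30
}}

```text
clock: 5.42
position: [570.7, 263.1, 67.5]
eef_rot: [-3.026, -0.233, -0.672]
contact_force: [-2.7, -1.5, 6.5]
finger_gap: 0.738
```

```bash
python3 - <<'E'
from h import *
im,d,cal=look('w6')
E
```

```text
5.4167 [570.7 263.1  67.5] [-3.0258 -0.2326 -0.6724] 0.002 [-2.7 -1.5  6.5] 0.738
```

View pics/w6.png

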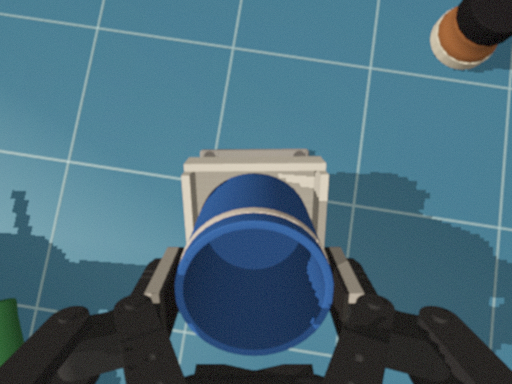

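Gripped at an opening of about 63 mm, which matches the 64 mm pot. Drawing it out along its axis.

Call:
{"fn": "apply_moves", "kwargs": {
  "commands": [0, 0, 0, 0, 0, -0.6, -1, 0, 0, 0, 0, 0, -1.5, -1, 0, 0, 0, 0, 0, -2.2, -1, 0, 0, 0, 0, 0, -2.5, -1, 0, 0, 0, 0, 0, -2.5, -1, 0, 0, 0, 0, 0, -1.7, -1, 0, 0, 0, 0, 0, 0, -1, 0, 0, 0, 0, 0, 0, -1]
}}

```text
clock: 6.13
position: [524.4, 256.1, 166.5]
eef_rot: [-3.025, -0.233, -0.672]
contact_force: [-0.7, -0.1, -2.1]
finger_gap: 0.742
```

```bash
python3 - <<'E'
from h import *
im,d,cal=look('w7')
o=ctrl.get_obs();Rt=R.from_rotvec(o['eef_rot']).as_matrix();print(Rt.round(3))
# rotation (tool frame) taking to upright keeping x azimuth
az=np.arctan2(Rt[1,0],Rt[0,0]); print('az',np.degrees(az))
T=np.array([[np.cos(az),np.sin(az),0],[np.sin(az),-np.cos(az),0],[0,0,-1]]); print(R.from_matrix(Rt.T@T).as_rotvec().round(4))
E
```

```text
6.1333 [524.4 256.1 166.5] [-3.0255 -0.2326 -0.6719] 0.035 [-0.7 -0.1 -2.1] 0.742
[[ 0.897  0.153  0.416]
 [ 0.139 -0.988  0.064]
 [ 0.42   0.    -0.907]]
az 8.798646118797318
[ 5.00e-04 -4.34e-01 -1.00e-04]
```

View pics/w7.png

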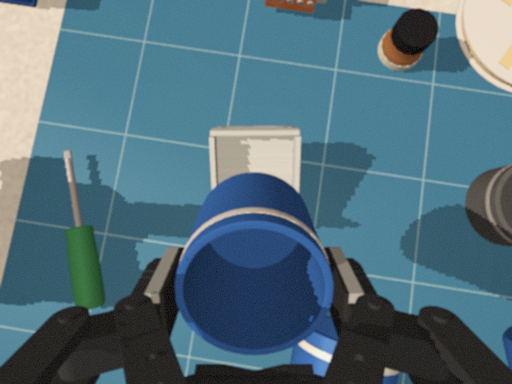

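Pot held straight, and the empty pocket shows at (256,157). Turning it upright and carrying it over towards the steel pot.

Call:
{"fn": "apply_moves", "kwargs": {
  "commands": [0, -0.0868, 0, 0, 0, 0, -1, 0, -0.0868, 0, 0, 0, 0, -1, 0, -0.0868, 0, 0, 0, 0, -1, 0, -0.0868, 0, 0, 0, 0, -1, 0, -0.0868, 0, 0, 0, 0, -1, 0, 0, 0, 0.5, 3.5, 0, -1, 0, 0, 0, 0.5, 3.5, 0, -1, 0, 0, 0, 0.5, 3.5, 0, -1, 0, 0, 0, 0.5, 3.5, 0, -1, 0, 0, 0, 0, 0, 0, -1, 0, 0, 0, 0, 0, 0, -1]
}}

```text
clock: 7.1
position: [565.5, 118.4, 163.0]
eef_rot: [-3.133, -0.234, 0.004]
contact_force: [0.2, 0.7, -1.5]
finger_gap: 0.744
```

```bash
python3 - <<'E'
from h import *
im,d,cal=look('w8')
o=ctrl.get_obs();Rt=R.from_rotvec(o['eef_rot']).as_matrix();print(Rt.round(3))
p,u,v=cloud(cal,d)
q=p[(np.hypot(p[:,0]-596,p[:,1]-20)<60)&(p[:,2]>41)&(p[:,2]<50)]
f=lambda x: np.hypot(q[:,0]-x[0],q[:,1]-x[1])-35.75
r=least_squares(f,[596,20],loss='soft_l1'); print(len(q),r.x.round(2),np.std(r.fun))
E
```

```text
7.1 [565.5 118.4 163. ] [-3.1329 -0.234   0.0043] 0.049 [ 0.2  0.7 -1.5] 0.744
[[ 0.989  0.151 -0.002]
 [ 0.151 -0.989  0.   ]
 [-0.002 -0.001 -1.   ]]
1948 [596.11  21.68] 1.4263353791085667
```

View pics/w8.png

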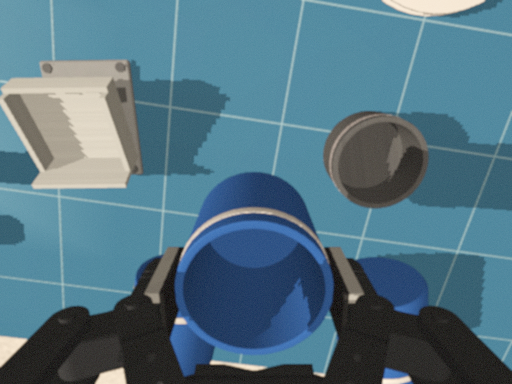

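```bash
cat >> h.py <<'E'
def held(im,d,cal,pos,rot,mask,r,zr):
    """axis tilt + centre of held pot in tool frame by cylinder fit on outer wall points"""
    Rt=R.from_rotvec(rot).as_matrix()
    q,u,v=cloud(cal,d,mask); t=(q-pos)@Rt
    t=t[(np.hypot(t[:,0],t[:,1])<r+15)&(t[:,2]>zr[0])&(t[:,2]<zr[1])]
    def dist(x):
        c=x[:2]+np.outer(t[:,2],x[2:4]); return np.hypot(t[:,0]-c[:,0],t[:,1]-c[:,1])
    x=np.zeros(4); K=None
    for th in(12,6,3,2):
        K=abs(dist(x)-r)<th
        x=least_squares(lambda x:(dist(x)-r)[K],x,loss='soft_l1').x
    return x,K.sum(),np.std((dist(x)-r)[K]),t
E
python3 - <<'E'
from h import *
im,d,cal=load('w8'); z=np.load('pics/w8.npz')
hsv=cv2.cvtColor(im,cv2.COLOR_BGR2HSV); m=cv2.inRange(hsv,(106,150,40),(125,255,255))
m[:,:170]=0;m[:,340:]=0
x,n,s,t=held(im,d,cal,z['pos'],z['rot'],m,32,(-30,60)); print('held xy,tilt',x.round(3),n,s)
print('z range',np.percentile(t[:,2],[0.5,1,99,99.5]).round(1))
# rim: points near min z, and ellipse
h=cv2.convexHull(ell(m)); 
# bottom part of the contour = rim outer near side
c=ell(m)[:,0,:]; low=c[(c[:,1]>290)]; print(low.min(0),low.max(0))
E
```

```text
held xy,tilt [ 4.452 -0.012  0.018  0.005] 10706 0.8489352846190339
z range [-29.9 -29.8  35.8  36. ]
[170 291] [333 375]
```

```bash
cat >> h.py <<'E'
def heldout(tag,mask,r,tilt=True,zmin=-40,zmax=80):
    z=np.load(f'pics/{tag}.npz'); im,d,cal=load(tag); Rt=R.from_rotvec(z['rot']).as_matrix()
    q,u,v=cloud(cal,d,mask); t=(q-z['pos'])@Rt
    t=t[(t[:,0]>8)&(np.hypot(t[:,0],t[:,1])<r+15)&(t[:,2]>zmin)&(t[:,2]<zmax)]
    def dist(x): 
        c=x[:2]+np.outer(t[:,2],x[2:4]) if tilt else x[:2]+0*t[:,:2]
        return np.hypot(t[:,0]-c[:,0],t[:,1]-c[:,1])
    x=np.zeros(4)
    for th in(12,6,3,2):
        K=abs(dist(x)-r)<th; x=least_squares(lambda x:(dist(x)-r)[K],x,loss='soft_l1').x
    print(tag,'held',x.round(3),K.sum(),np.std((dist(x)-r)[K]).round(2),'z',np.percentile(t[K][:,2],[1,99]).round(1))
    return x
E
python3 - <<'E'
from h import *
for tag in('w7','w8'):
    im,d,cal=load(tag)
    hsv=cv2.cvtColor(im,cv2.COLOR_BGR2HSV); m=cv2.inRange(hsv,(106,150,40),(125,255,255))
    m[:,:172]=0;m[:,336:]=0;m[285:]=0
    heldout(tag,m,32); heldout(tag,m,32,False)
E
```

```text
w7 held [ 0.438  0.122  0.024 -0.   ] 5028 0.64 z [-30.1  30.5]
w7 held [0.433 0.1   0.    0.   ] 4750 0.6 z [-30.   30.6]
w8 held [ 0.175  0.103  0.025 -0.001] 5010 0.63 z [-30.3  31.9]
w8 held [0.179 0.076 0.    0.   ] 4722 0.61 z [-30.3  31.9]
```

The held pot is centred in the fingers to within about 0.5 mm, and two looks agree on the steel pot at (596,21). Moving over it and down to a hover.

Call:
{"fn": "apply_moves", "kwargs": {
  "commands": [0, 0, 0, 0.5, 3.35, 0, -1, 0, 0, 0, 0.5, 3.35, 0, -1, 0, 0, 0, 0.5, 3.35, 0, -1, 0, 0, 0, 0, 0, 1.5, -1, 0, 0, 0, 0, 0, 2, -1, 0, 0, 0, 0, 0, 1.5, -1, 0, 0, 0, 0, 0, 0, -1, 0, 0, 0, 0, 0, 0, -1]
}}

```text
clock: 7.82
position: [594.7, 24.8, 114.0]
eef_rot: [-3.131, -0.243, 0.004]
contact_force: [-0.2, 0.4, -0.9]
finger_gap: 0.744
```

```bash
python3 - <<'E'
from h import *
look('w9')
for n in('side','scene'):
    im,d=ctrl.capture(n); cv2.imwrite(f'pics/{n}9.png',im); np.save(f'pics/{n}9.npy',d)
a=cv2.imread('pics/side9.png')[130:260,190:310];b=cv2.imread('pics/scene9.png')[110:240,200:320]
cv2.imwrite('pics/s9.png',cv2.resize(np.hstack([a,b]),None,fx=3.3,fy=3.3,interpolation=cv2.INTER_CUBIC))
E
```

```text
7.8167 [594.7  24.8 114. ] [-3.1313 -0.243   0.0036] 0.048 [-0.2  0.4 -0.9] 0.744
```

View pics/w9.png

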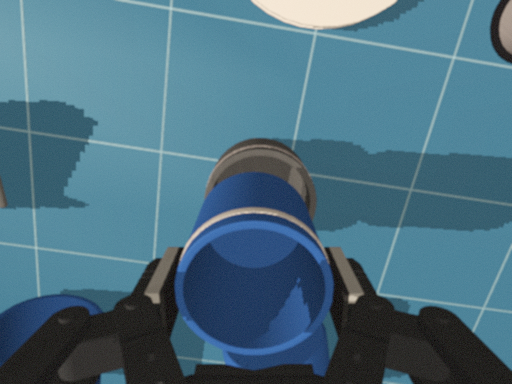

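View pics/s9.png

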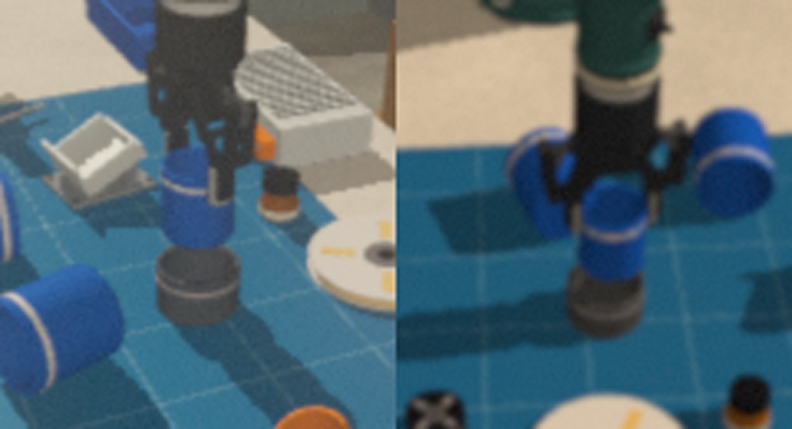

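```bash
python3 - <<'E'
from h import *
im,d,cal=load('w9')
hsv=cv2.cvtColor(im,cv2.COLOR_BGR2HSV); m=cv2.inRange(hsv,(106,150,40),(125,255,255))
m[:,:172]=0;m[:,336:]=0;m[285:]=0
x=heldout('w9',m,32,False); x=heldout('w9',m,32)
z=np.load('pics/w9.npz');Rt=R.from_rotvec(z['rot']).as_matrix()
def rimfit(p,lab):
    q=p[(np.hypot(p[:,0]-596,p[:,1]-20)<50)&(np.hypot(p[:,0]-596,p[:,1]-20)>33)&(p[:,2]>10)&(p[:,2]<43)]
    f=lambda x: np.hypot(q[:,0]-x[0],q[:,1]-x[1])-38
    r=least_squares(f,[596,20],loss='soft_l1',f_scale=.5); print(lab,len(q),r.x.round(2),np.std(r.fun).round(2)); return r.x
p,u,v=cloud(cal,d); 
q=p[(np.hypot(p[:,0]-596,p[:,1]-20)<45)&(p[:,2]>41)&(p[:,2]<50)]
f=lambda x: np.hypot(q[:,0]-x[0],q[:,1]-x[1])-35.75
r=least_squares(f,[596,20],loss='soft_l1'); print('wrist large',len(q),r.x.round(2))
for n in('side','scene'):
    im=cv2.imread(f'pics/{n}9.png');d=np.load(f'pics/{n}9.npy'); p,_,_=cloud(n,d)
    rimfit(p,n+' large wall')
    hsv=cv2.cvtColor(im,cv2.COLOR_BGR2HSV)
    b,_,_=cloud(n,d,cv2.inRange(hsv,(106,130,40),(125,255,255)))
    b=b[(np.hypot(b[:,0]-595,b[:,1]-24)<45)&(b[:,2]>74)&(b[:,2]<118)]
    f=lambda x: np.hypot(b[:,0]-x[0],b[:,1]-x[1])-32
    r=least_squares(f,[595,24],loss='soft_l1',f_scale=.5); print(n,'blue',len(b),r.x.round(2),np.std(r.fun).round(2), b[:,2].min().round(1))
E
```

```text
w9 held [0.148 0.069 0.    0.   ] 4781 0.61 z [-30.3  32. ]
w9 held [ 0.143  0.086  0.025 -0.   ] 5070 0.63 z [-30.3  31.9]
wrist large 1278 [596.16  20.94]
side large wall 363 [595.65  19.25] 1.54
side blue 256 [596.75  24.17] 1.36 75.6
scene large wall 221 [595.6   20.18] 1.94
scene blue 238 [596.86  23.78] 1.75 78.1
```

The cameras agree the pot needs to go about 4 mm towards −y, with x good to within 1 mm. Correcting that and going down to just above the rim.

Call:
{"fn": "apply_moves", "kwargs": {
  "commands": [0, 0, 0, -0.05, 0.4, 0, -1, 0, 0, 0, 0, 0, 0.8, -1, 0, 0, 0, 0, 0, 0.8, -1, 0, 0, 0, 0, 0, 0.4, -1, 0, 0, 0, 0, 0, 0, -1, 0, 0, 0, 0, 0, 0, -1]
}}

```text
clock: 8.47
position: [595.5, 19.5, 95.1]
eef_rot: [-3.132, -0.24, -0.0]
contact_force: [-0.2, -1.0, -1.4]
finger_gap: 0.737
```

```bash
python3 - <<'E'
from h import *
im,d,cal=look('w10')
a=im[110:260,170:350]
s,_=ctrl.capture('side'); 
cv2.imwrite('pics/s10.png',cv2.resize(np.hstack([a,s[130:280,190:320]]),None,fx=2.5,fy=2.5,interpolation=cv2.INTER_CUBIC))
E
```

```text
8.4667 [595.5  19.5  95.1] [-3.132e+00 -2.403e-01 -4.000e-04] 0.017 [-0.2 -1.  -1.4] 0.737
```

View pics/s10.png

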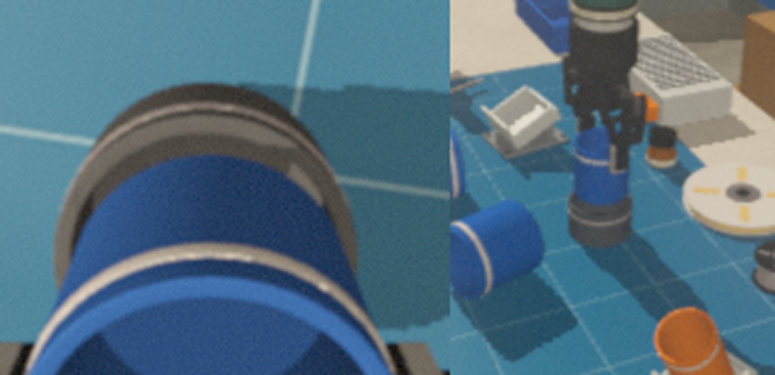

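```bash
cat > rel.py <<'E'
from h import *
import sys
def big(tag):
    z=np.load(f'pics/{tag}.npz'); im,d,cal=load(tag); Rt=R.from_rotvec(z['rot']).as_matrix()
    p,u,v=cloud(cal,d); q=p[(np.hypot(p[:,0]-596,p[:,1]-20)<46)&(p[:,2]>41)&(p[:,2]<50)]
    hs=cv2.cvtColor(im,cv2.COLOR_BGR2HSV)
    f=lambda x: np.hypot(q[:,0]-x[0],q[:,1]-x[1])-35.75
    r=least_squares(f,[596,20],loss='soft_l1'); c=np.array([*r.x,45]); print('large',len(q),r.x.round(2),'in tool',((c-z['pos'])@Rt).round(2))
    # rim silhouette: grey (low sat) mask extents per row
    for row in range(165,200,8):
        g=np.nonzero(hs[row,190:330,1]<120)[0]+190; 
        b=np.nonzero((hs[row,190:330,1]>190))[0]+190
        print(row,g.min(),g.max(),(g.min()+g.max())/2)
if __name__=='__main__': big(sys.argv[1])
E
python3 rel.py w10
python3 - <<'E'
from h import *
im,d,cal=load('w10')
hsv=cv2.cvtColor(im,cv2.COLOR_BGR2HSV); m=cv2.inRange(hsv,(106,150,40),(125,255,255))
m[:,:172]=0;m[:,336:]=0;m[285:]=0
heldout('w10',m,32,False)
E
```

```text
large 1523 [596.26  20.7 ] in tool [ 0.9  -1.02 50.13]
165 190 322 256.0
173 190 310 250.0
181 190 327 258.5
189 190 317 253.5
197 190 327 258.5
w10 held [0.14  0.086 0.    0.   ] 4749 0.6 z [-30.2  32. ]
```

A residual of about 1.1 mm in tool −y. Correcting it and entering slowly while watching the force.

Call:
{"fn": "apply_moves", "kwargs": {
  "commands": [0, 0, 0, 0.03, -0.12, 0, -1, 0, 0, 0, 0, 0, 0.4, -1, 0, 0, 0, 0, 0, 0.4, -1, 0, 0, 0, 0, 0, 0.3, -1, 0, 0, 0, 0, 0, 0.2, -1, 0, 0, 0, 0, 0, 0, -1]
}}

```text
clock: 9.07
position: [595.6, 20.8, 82.1]
eef_rot: [-3.132, -0.241, -0.0]
contact_force: [0.3, -1.1, -1.0]
finger_gap: 0.738
```

```bash
python3 - <<'E'
from h import *
im,d,cal=look('w11')
a=im[110:260,170:350]
s,_=ctrl.capture('side'); 
cv2.imwrite('pics/s11.png',cv2.resize(np.hstack([a,s[130:280,190:320]]),None,fx=2.5,fy=2.5,interpolation=cv2.INTER_CUBIC))
E
python3 rel.py w11|head -1
```

```text
9.0667 [595.6  20.8  82.1] [-3.1321e+00 -2.4050e-01 -4.0000e-04] 0.01 [ 0.3 -1.1 -1. ] 0.738
large 4542 [609.07  22.73] in tool [13.57  0.15 37.09]
```

View pics/s11.png

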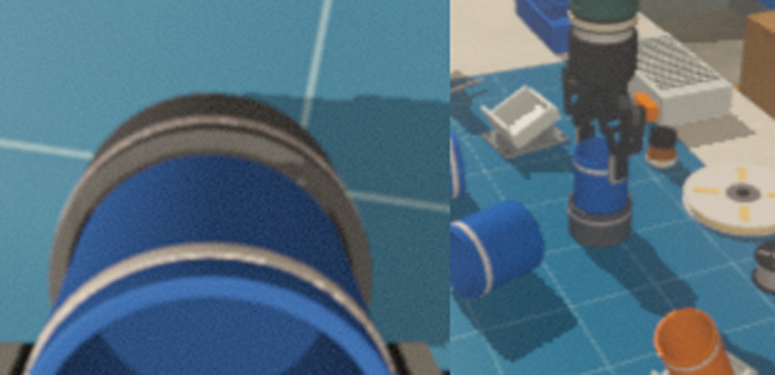

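The rim gap is even on both sides (left 50, right 370 in the crop, pot in the middle), and there's no contact. Continuing down.

Call:
{"fn": "apply_moves", "kwargs": {
  "commands": [0, 0, 0, 0, 0, 0.3, -1, 0, 0, 0, 0, 0, 0.3, -1, 0, 0, 0, 0, 0, 0.3, -1, 0, 0, 0, 0, 0, 0.3, -1, 0, 0, 0, 0, 0, 0.3, -1, 0, 0, 0, 0, 0, 0, -1]
}}

```text
clock: 9.67
position: [595.7, 20.8, 66.8]
eef_rot: [-3.132, -0.24, -0.001]
contact_force: [-0.4, 0.7, -2.3]
finger_gap: 0.74
```

Call:
{"fn": "apply_moves", "kwargs": {
  "commands": [0, 0, 0, 0, 0, 0.3, -1, 0, 0, 0, 0, 0, 0.3, -1, 0, 0, 0, 0, 0, 0.3, -1, 0, 0, 0, 0, 0, 0.3, -1, 0, 0, 0, 0, 0, 0, -1]
}}

```text
clock: 10.08
position: [595.7, 20.8, 54.9]
eef_rot: [-3.132, -0.24, -0.0]
contact_force: [0.0, -0.8, -1.7]
finger_gap: 0.736
```

```bash
python3 - <<'E'
from h import *
im,d,cal=look('w12')
a=im[110:260,170:350]
s,_=ctrl.capture('side'); 
cv2.imwrite('pics/s12.png',cv2.resize(np.hstack([a,s[130:280,190:320]]),None,fx=2.5,fy=2.5,interpolation=cv2.INTER_CUBIC))
E
```

```text
10.0833 [595.7  20.8  54.9] [-3.1321e+00 -2.4050e-01 -5.0000e-04] 0.009 [ 0.  -0.8 -1.7] 0.736
```

View pics/s12.png

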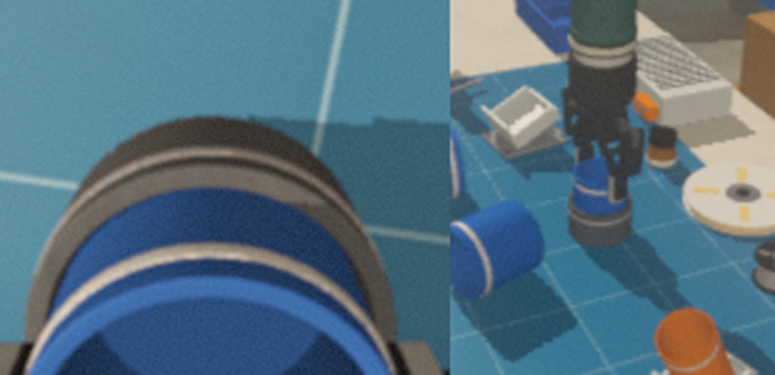

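Call:
{"fn": "apply_moves", "kwargs": {
  "commands": [0, 0, 0, 0, 0, 0.2, -1, 0, 0, 0, 0, 0, 0.2, -1, 0, 0, 0, 0, 0, 0.2, -1, 0, 0, 0, 0, 0, 0, -1]
}}

```text
clock: 10.52
position: [596.1, 20.8, 49.5]
eef_rot: [-3.132, -0.241, -0.002]
contact_force: [-0.2, -0.6, -2.4]
finger_gap: 0.74
```

Call:
{"fn": "apply_moves", "kwargs": {
  "commands": [0, 0, 0, 0, 0, 0.1, -1, 0, 0, 0, 0, 0, 0.1, -1, 0, 0, 0, 0, 0, 0, -1]
}}

```text
clock: 10.77
position: [596.3, 20.8, 47.9]
eef_rot: [-3.132, -0.241, -0.003]
contact_force: [-0.2, 0.2, -2.4]
finger_gap: 0.742
```

Call:
{"fn": "apply_moves", "kwargs": {
  "commands": [0, 0, 0, 0, 0, 0.1, -1, 0, 0, 0, 0, 0, 0.1, -1, 0, 0, 0, 0, 0, 0, -1]
}}

```text
clock: 11.02
position: [596.2, 20.8, 45.9]
eef_rot: [-3.132, -0.241, -0.003]
contact_force: [-0.4, -0.0, -1.8]
finger_gap: 0.737
```

```bash
python3 - <<'E'
from h import *
im,d,cal=look('w13')
a=im[110:260,170:350]
s,_=ctrl.capture('side'); 
cv2.imwrite('pics/s13.png',cv2.resize(np.hstack([a,s[130:280,190:320]]),None,fx=2.5,fy=2.5,interpolation=cv2.INTER_CUBIC))
p,u,v=cloud(cal,d)
b=(im[...,0].astype(int)-im[...,2]>60)[v,u]
def zz(lab,k): print(lab,k.sum(),np.percentile(p[k][:,2],[5,50,90,97]).round(1))
r=np.hypot(p[:,0]-596,p[:,1]-20.8)
zz('blue rim',b&(r>28)&(r<33)&(p[:,0]<596))
zz('grey rim',~b&(r>34)&(r<38)&(p[:,0]>600))
zz('floor in blue',b&(r<20)&(p[:,2]<30)); zz('mat',(p[:,2]<8))
E
```

```text
11.0167 [596.2  20.8  45.9] [-3.1323e+00 -2.4060e-01 -3.0000e-03] 0.002 [-0.4 -0.  -1.8] 0.737
blue rim 3789 [31.9 69.5 75.  75.4]
grey rim 6906 [ 10.2  46.5 120.4 125.3]
floor in blue 1299 [ 9.9 10.8 11.6 12. ]
mat 141285 [0.7 1.8 2.6 3. ]
```

View pics/s13.png

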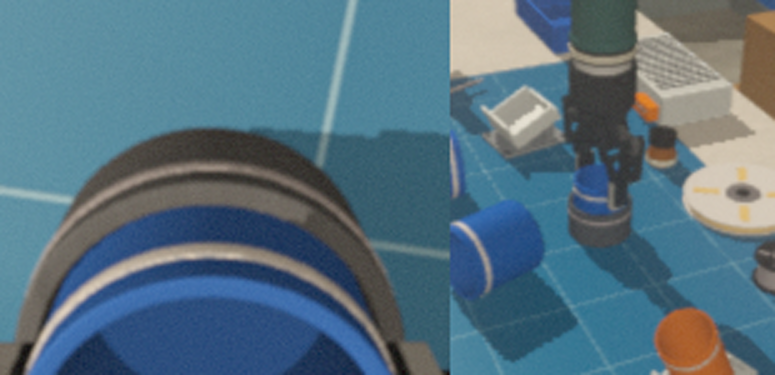

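The blue rim reads about 73 against 72 at home, so about 1 mm is left. Feeling the last bit.

Call:
{"fn": "apply_moves", "kwargs": {
  "commands": [0, 0, 0, 0, 0, 0.05, -1, 0, 0, 0, 0, 0, 0.05, -1, 0, 0, 0, 0, 0, 0.05, -1, 0, 0, 0, 0, 0, 0, -1]
}}

```text
clock: 11.45
position: [596.3, 20.8, 44.5]
eef_rot: [-3.132, -0.24, -0.003]
contact_force: [-0.4, -0.3, -1.9]
finger_gap: 0.736
```

Call:
{"fn": "apply_moves", "kwargs": {
  "commands": [0, 0, 0, 0, 0, 0.05, -1, 0, 0, 0, 0, 0, 0.05, -1, 0, 0, 0, 0, 0, 0, -1]
}}

```text
clock: 11.7
position: [596.5, 20.8, 44.0]
eef_rot: [-3.132, -0.241, -0.004]
contact_force: [-0.6, 0.4, 0.2]
finger_gap: 0.738
```

Force rose from −1.9 to +0.2 N, so the floor now carries the pot. One more half millimetre, then look.

Call:
{"fn": "apply_moves", "kwargs": {
  "commands": [0, 0, 0, 0, 0, 0.05, -1, 0, 0, 0, 0, 0, 0, -1]
}}

```text
clock: 11.87
position: [596.7, 20.8, 43.9]
eef_rot: [-3.132, -0.241, -0.005]
contact_force: [-1.3, -0.3, 4.0]
finger_gap: 0.738
```

```bash
python3 - <<'E'
from h import *
im,d,cal=look('w14')
p,u,v=cloud(cal,d)
b=(im[...,0].astype(int)-im[...,2]>60)[v,u]
r=np.hypot(p[:,0]-596,p[:,1]-20.8)
for lab,k in(('rim',b&(r>28)&(r<33)&(p[:,0]<596)),('floor',b&(r<20)&(p[:,2]<30)),('mat',p[:,2]<8)): print(lab,np.percentile(p[k][:,2],[50,90,97]).round(1))
E
```

```text
11.8667 [596.7  20.8  43.9] [-3.1323 -0.2406 -0.0049] 0.001 [-1.3 -0.3  4. ] 0.738
rim [72.1 73.3 73.7]
floor [ 9.   9.8 10.1]
mat [1.8 2.6 3. ]
```

The floor takes 4 N and the pot's inner floor reads 7–8 mm, so it's home. Letting go and rising.

Call:
{"fn": "apply_moves", "kwargs": {
  "commands": [0, 0, 0, 0, 0, 0, 1, 0, 0, 0, 0, 0, 0, 1, 0, 0, 0, 0, 0, 0, 1, 0, 0, 0, 0, 0, 0, 1, 0, 0, 0, 0, 0, 0, 1, 0, 0, 0, 0, 0, -1.5, 1, 0, 0, 0, 0, 0, -3, 1, 0, 0, 0, 0, 0, -4, 1, 0, 0, 0, 0, 0, -4, 1, 0, 0, 0, 0, 0, -4, 1, 0, 0, 0, 0, 0, 0, 1, 0, 0, 0, 0, 0, 0, 1]
}}

```text
clock: 12.92
position: [597.9, 20.6, 212.6]
eef_rot: [3.131, 0.24, 0.017]
contact_force: [-0.4, -0.6, -1.1]
finger_gap: 1.002
```

```bash
python3 - <<'E'
from h import *
im,d,cal=look('w15')
p,u,v=cloud(cal,d)
b=(im[...,0].astype(int)-im[...,2]>60)[v,u]
r=np.hypot(p[:,0]-596,p[:,1]-20.8)
for lab,k in(('rim',b&(r>28)&(r<33)&(p[:,2]>65)),('floor',b&(r<20)&(p[:,2]<30)),('mat',p[:,2]<8)): print(lab,k.sum(),np.percentile(p[k][:,2],[3,50,90,97]).round(1))
q=p[b&(r<45)&(p[:,2]>70)&(p[:,2]<78)]
f=lambda x: np.hypot(q[:,0]-x[0],q[:,1]-x[1])-30.25
s=least_squares(f,[596,20],loss='soft_l1'); print('blue rim c',len(q),s.x.round(2),np.std(s.fun))
A=np.c_[q[:,:2]-s.x,np.ones(len(q))]; print('plane',np.linalg.lstsq(A,q[:,2],rcond=None)[0].round(3))
q=p[(r<45)&(p[:,2]>42)&(p[:,2]<50)&(r>33)]
f=lambda x: np.hypot(q[:,0]-x[0],q[:,1]-x[1])-35.75
s=least_squares(f,[596,20],loss='soft_l1'); print('large c',len(q),s.x.round(2))
E
```

```text
12.9167 [597.9  20.6 212.6] [3.1312 0.2405 0.0167] 0.096 [-0.4 -0.6 -1.1] 1.002
rim 871 [67.6 72.8 73.7 74.2]
floor 1043 [ 7.7  9.  10.  10.4]
mat 137643 [0.4 1.8 2.9 4. ]
blue rim c 898 [597.25  20.81] 1.0615132832390164
plane [4.000e-03 1.000e-03 7.276e+01]
large c 666 [595.88  20.68]
```

View pics/w15.png

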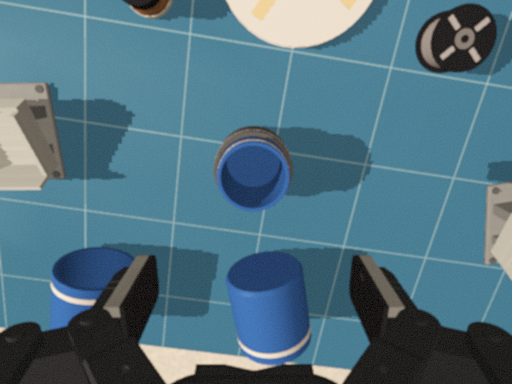

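The blue pot stands in the steel pot at (254,172) in the view, level to within 0.3°. Its rim reads about 72 and its floor about 8. Going to the orange pot now.

Call:
{"fn": "apply_moves", "kwargs": {
  "commands": [0, 0, 0, -1.5, 3.44, 0, 1, 0, 0, 0, -1.5, 3.44, 0, 1, 0, 0, 0, -1.5, 3.44, 0, 1, 0, 0, 0, -1.5, 3.44, 0, 1, 0, 0, 0, -1.5, 3.44, 0, 1, 0, 0, 0, -1.5, 3.44, 0, 1, 0, 0, 0, -1.5, 3.44, 0, 1, 0, 0, 0, -1.5, 3.44, 0, 1, 0, 0, 0, -1.5, 3.44, 0, 1, 0, 0, -0.089, 0, 0, 0, 1, 0, 0, -0.089, 0, 0, 0, 1]
}}

```text
clock: 13.88
position: [507.7, -307.7, 204.1]
eef_rot: [-3.095, -0.517, 0.004]
contact_force: [0.1, 0.4, 0.2]
finger_gap: 0.999
```

Call:
{"fn": "apply_moves", "kwargs": {
  "commands": [0, 0.109, 0, 0, 0, 0, 1, 0, 0.109, 0, 0, 0, 0, 1, 0, 0.109, 0, 0, 0, 0, 1, 0, 0.109, 0, 0, 0, 0, 1, 0, 0, 0, -1.1, 0, 2.3, 1, 0, 0, 0, -1.1, 0, 2.3, 1, 0, 0, 0, 0, 0, 0, 1, 0, 0, 0, 0, 0, 0, 1, 0, 0, 0, 0, 0, 0, 1]
}}

```text
clock: 14.63
position: [509.7, -305.8, 156.7]
eef_rot: [-2.957, -0.494, -0.658]
contact_force: [-0.4, -1.2, -0.1]
finger_gap: 1.0
```

```bash
python3 - <<'E'
from h import *
im,d,cal=look('w16')
o=ctrl.get_obs();Rt=R.from_rotvec(o['eef_rot']).as_matrix();print(Rt.round(3))
hsv=cv2.cvtColor(im,cv2.COLOR_BGR2HSV); m=cv2.inRange(hsv,(3,120,60),(16,255,255))
q,u,v=cloud(cal,d,m); k=(q[:,2]>40)&(np.hypot(q[:,0]-550,q[:,1]+295)<75)
x,a,c,h,n,s=cylfit(q[k],27,np.pi+0.33,(540,-296,105))
rim=c+a*h[0]; print('az',np.degrees(x[0]),n,s,rim.round(1))
print('rim in tool',(Rt.T@(rim-o['position'])).round(1),'axis in tool',(Rt.T@a).round(3))
E
```

```text
14.6333 [ 509.7 -305.8  156.7] [-2.9569 -0.4944 -0.6581] 0.041 [-0.4 -1.2 -0.1] 1.0
[[ 0.856  0.326  0.402]
 [ 0.295 -0.945  0.137]
 [ 0.425  0.002 -0.905]]
az 198.80634063027446 3458 0.858648345154798 [ 536.4 -297.5  116.1]
rim in tool [ 7.2  0.3 49.6] axis in tool [ 0.003 -0.    -1.   ]
```

View pics/w16.png

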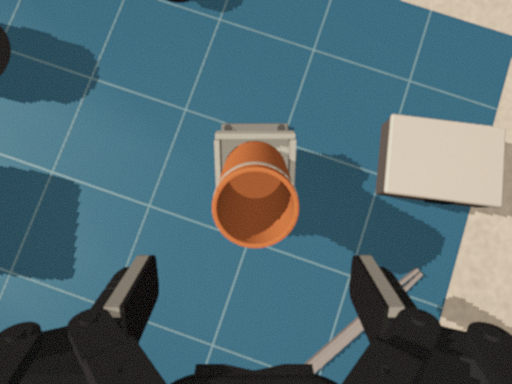

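The orange pot's mouth is centred at (256,205). The offset in tool axes is (+7, 0, 50 to the rim). Going down over it.

Call:
{"fn": "apply_moves", "kwargs": {
  "commands": [0, 0, 0, 0.7, 0.03, 1, 1, 0, 0, 0, 0, 0, 2, 1, 0, 0, 0, 0, 0, 2, 1, 0, 0, 0, 0, 0, 1.5, 1, 0, 0, 0, 0, 0, 0.6, 1, 0, 0, 0, 0, 0, 0.4, 1, 0, 0, 0, 0, 0, 0, 1, 0, 0, 0, 0, 0, 0, 1]
}}

```text
clock: 15.35
position: [546.3, -294.3, 93.1]
eef_rot: [-2.959, -0.496, -0.66]
contact_force: [-0.2, -0.2, 0.5]
finger_gap: 1.001
```

```bash
python3 - <<'E'
from h import *
im,d,cal=look('w17')
E
```

```text
15.35 [ 546.3 -294.3   93.1] [-2.9587 -0.4957 -0.6605] 0.012 [-0.2 -0.2  0.5] 1.001
```

View pics/w17.png

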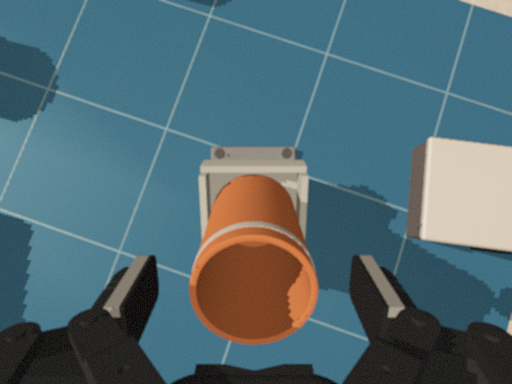

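Centred at (255,287) with no contact. Closing and drawing out.

Call:
{"fn": "apply_moves", "kwargs": {
  "commands": [0, 0, 0, 0, 0, 0, -1, 0, 0, 0, 0, 0, 0, -1, 0, 0, 0, 0, 0, 0, -1, 0, 0, 0, 0, 0, 0, -1, 0, 0, 0, 0, 0, 0, -1, 0, 0, 0, 0, 0, 0, -1, 0, 0, 0, 0, 0, 0, -1, 0, 0, 0, 0, 0, 0, -1],
  "newtons": 30
}}

```text
clock: 16.07
position: [545.7, -294.4, 92.9]
eef_rot: [-2.959, -0.495, -0.66]
contact_force: [-3.9, 0.2, 5.9]
finger_gap: 0.625
```

Call:
{"fn": "apply_moves", "kwargs": {
  "commands": [0, 0, 0, 0, 0, -0.6, -1, 0, 0, 0, 0, 0, -1.5, -1, 0, 0, 0, 0, 0, -2.2, -1, 0, 0, 0, 0, 0, -2.5, -1, 0, 0, 0, 0, 0, -2.5, -1, 0, 0, 0, 0, 0, -1.7, -1, 0, 0, 0, 0, 0, 0, -1, 0, 0, 0, 0, 0, 0, -1]
}}

```text
clock: 16.73
position: [501.5, -309.4, 191.8]
eef_rot: [-2.959, -0.494, -0.659]
contact_force: [0.2, 0.3, -1.9]
finger_gap: 0.622
```

```bash
python3 - <<'E'
from h import *
im,d,cal=look('w18')
o=ctrl.get_obs();Rt=R.from_rotvec(o['eef_rot']).as_matrix()
az=np.arctan2(Rt[1,0],Rt[0,0]); print('az',np.degrees(az))
T=np.array([[np.cos(az),np.sin(az),0],[np.sin(az),-np.cos(az),0],[0,0,-1]]); print(R.from_matrix(Rt.T@T).as_rotvec().round(4))
E
```

```text
16.7333 [ 501.5 -309.4  191.8] [-2.959  -0.4942 -0.6593] 0.046 [ 0.2  0.3 -1.9] 0.622
az 18.944512520848438
[-1.30e-03 -4.37e-01  3.00e-04]
```

View pics/w18.png

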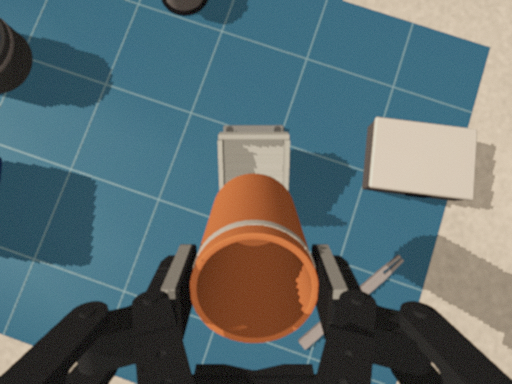

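Held straight at an opening of about 53 mm, matching the 54 mm pot, with the empty pocket at (255,155). Turning upright and carrying it over.

Call:
{"fn": "apply_moves", "kwargs": {
  "commands": [0, -0.0874, 0, 0, 0, 0, -1, 0, -0.0874, 0, 0, 0, 0, -1, 0, -0.0874, 0, 0, 0, 0, -1, 0, -0.0874, 0, 0, 0, 0, -1, 0, -0.0874, 0, 0, 0, 0, -1, 0, 0, 0, 2.2, -3.12, 0, -1, 0, 0, 0, 2.2, -3.12, 0, -1, 0, 0, 0, 2.2, -3.12, 0, -1, 0, 0, 0, 2.2, -3.12, 0, -1, 0, 0, 0, 2.2, -3.12, 0, -1, 0, 0, 0, 2.2, -3.12, 0, -1]
}}

```text
clock: 17.7
position: [564.9, -86.3, 188.5]
eef_rot: [-3.096, -0.519, 0.005]
contact_force: [0.9, -0.1, -1.4]
finger_gap: 0.623
```

Call:
{"fn": "apply_moves", "kwargs": {
  "commands": [0, 0, 0, 0, 0, 0, -1, 0, 0, 0, 0, 0, 0, -1, 0, 0, 0, 0, 0, 0, -1]
}}

```text
clock: 17.95
position: [564.8, -88.5, 189.3]
eef_rot: [-3.097, -0.52, 0.004]
contact_force: [0.3, -0.2, -0.9]
finger_gap: 0.622
```

```bash
cat > rel2.py <<'E'
from h import *
import sys
def go(tag,c0=(597.2,20.8)):
    z=np.load(f'pics/{tag}.npz'); im,d,cal=load(tag); Rt=R.from_rotvec(z['rot']).as_matrix(); print('R',Rt[:,2].round(4))
    hsv=cv2.cvtColor(im,cv2.COLOR_BGR2HSV); m=cv2.inRange(hsv,(2,120,50),(18,255,255)); m[285:]=0
    heldout(tag,m,27,False); heldout(tag,m,27)
    p,u,v=cloud(cal,d); b=(im[...,0].astype(int)-im[...,2]>50)[v,u]
    r=np.hypot(p[:,0]-c0[0],p[:,1]-c0[1])
    q=p[b&(r<40)&(p[:,2]>70)&(p[:,2]<78)]
    f=lambda x: np.hypot(q[:,0]-x[0],q[:,1]-x[1])-30.25
    s=least_squares(f,c0,loss='soft_l1',f_scale=.5); c=np.array([*s.x,72]); print('blue rim',len(q),s.x.round(2),np.std(s.fun).round(2),'in tool',((c-z['pos'])@Rt).round(2))
if __name__=='__main__': go(sys.argv[1])
E
python3 -c "
from h import *
look('w19')"; python3 rel2.py w19
```

```text
17.95 [564.8 -88.5 189.3] [-3.0974 -0.5201  0.0041] 0.035 [ 0.3 -0.2 -0.9] 0.622
R [-2.7e-03  3.0e-04 -1.0e+00]
w19 held [-2.763  0.073  0.     0.   ] 5179 0.47 z [-25.1  58.9]
w19 held [-2.805  0.104  0.004 -0.003] 5215 0.48 z [-25.1  58.9]
blue rim 1387 [597.17  20.26] 1.09 in tool [ 66.38 -92.07 117.26]
```

View pics/w19.png

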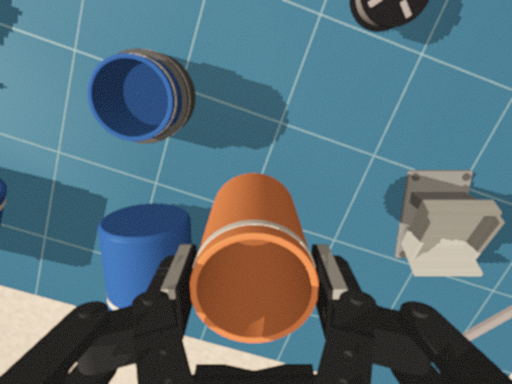

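The held pot sits 2.8 mm to tool −x, straight, and the blue rim is centred at tool (66.4,−92.1). Moving over it with that taken into account.

Call:
{"fn": "apply_moves", "kwargs": {
  "commands": [0, 0, 0, 2.31, -3.08, 0, -1, 0, 0, 0, 2.31, -3.08, 0, -1, 0, 0, 0, 2.31, -3.08, 0, -1, 0, 0, 0, 0, 0, 1, -1, 0, 0, 0, 0, 0, 1.2, -1, 0, 0, 0, 0, 0, 0.8, -1, 0, 0, 0, 0, 0, 0, -1, 0, 0, 0, 0, 0, 0, -1, 0, 0, 0, 0, 0, 0, -1]
}}

```text
clock: 18.75
position: [600.8, 19.4, 161.7]
eef_rot: [3.099, 0.515, 0.002]
contact_force: [0.6, 0.5, 0.5]
finger_gap: 0.623
```

```bash
python3 - <<'E'
from h import *
im,d,cal=look('w20')
P={}
for n in('side','scene'):
    i,d=ctrl.capture(n); cv2.imwrite(f'pics/{n}20.png',i); np.save(f'pics/{n}20.npy',d); P[n]=i
    hsv=cv2.cvtColor(i,cv2.COLOR_BGR2HSV)
    for lab,lo,hi,zr,r0 in(('orange',(2,120,50),(18,255,255),(90,150),27),('blue',(106,120,40),(125,255,255),(48,70),32)):
        b,_,_=cloud(n,d,cv2.inRange(hsv,lo,hi)); b=b[(np.hypot(b[:,0]-597,b[:,1]-21)<45)&(b[:,2]>zr[0])&(b[:,2]<zr[1])]
        f=lambda x: np.hypot(b[:,0]-x[0],b[:,1]-x[1])-r0
        r=least_squares(f,[597,21],loss='soft_l1',f_scale=.5); print(n,lab,len(b),r.x.round(2),np.std(r.fun).round(2))
a=im[110:260,170:350]
cv2.imwrite('pics/s20.png',cv2.resize(np.hstack([a,P['side'][100:250,190:310]]),None,fx=2.6,fy=2.6,interpolation=cv2.INTER_CUBIC))
E
python3 rel2.py w20
```

```text
18.75 [600.8  19.4 161.7] [3.0987e+00 5.1450e-01 1.5000e-03] 0.018 [0.6 0.5 0.5] 0.623
side orange 287 [599.11  18.54] 1.33
side blue 158 [595.93  18.7 ] 1.46
scene orange 203 [597.7   18.37] 1.4
scene blue 53 [596.25  20.09] 1.86
R [ 1.e-03 -3.e-04 -1.e+00]
w20 held [-2.776  0.085  0.     0.   ] 5212 0.46 z [-25.1  59.8]
w20 held [-2.827  0.12   0.004 -0.003] 5259 0.48 z [-25.1  59.8]
blue rim 666 [597.25  20.78] 1.04 in tool [-3.01 -2.55 89.66]
```

View pics/s20.png

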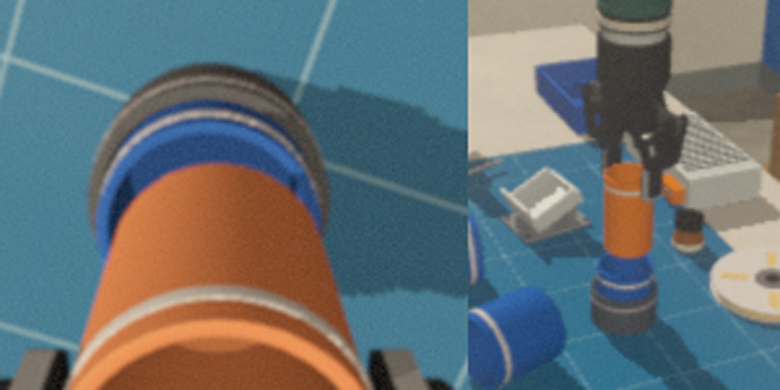

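The wrist view puts the pot about 2–2.5 mm too far in tool +y. Shifting it and lowering to just above the rim.

Call:
{"fn": "apply_moves", "kwargs": {
  "commands": [0, 0, 0, -0.03, -0.2, 0, -1, 0, 0, 0, 0, 0, 0.6, -1, 0, 0, 0, 0, 0, 0.6, -1, 0, 0, 0, 0, 0, 0.3, -1, 0, 0, 0, 0, 0, 0, -1, 0, 0, 0, 0, 0, 0, -1]
}}

```text
clock: 19.4
position: [599.6, 22.7, 145.8]
eef_rot: [-3.098, -0.518, 0.001]
contact_force: [0.1, 0.4, -0.8]
finger_gap: 0.621
```

```bash
python3 - <<'E'
from h import *
im,d,cal=look('w21')
i,d=ctrl.capture('side')
a=im[110:260,170:350]
cv2.imwrite('pics/s21.png',cv2.resize(np.hstack([a,i[100:250,190:310]]),None,fx=2.6,fy=2.6,interpolation=cv2.INTER_CUBIC))
E
python3 rel2.py w21
```

```text
19.4 [599.6  22.7 145.8] [-3.0985e+00 -5.1830e-01  6.0000e-04] 0.014 [ 0.1  0.4 -0.8] 0.621
R [-4.e-04 -0.e+00 -1.e+00]
w21 held [-2.788  0.099  0.     0.   ] 5217 0.46 z [-25.   59.8]
w21 held [-2.835  0.133  0.004 -0.003] 5255 0.47 z [-25.   59.8]
blue rim 750 [597.16  20.98] 1.03 in tool [-2.88  0.86 73.8 ]
```

View pics/s21.png

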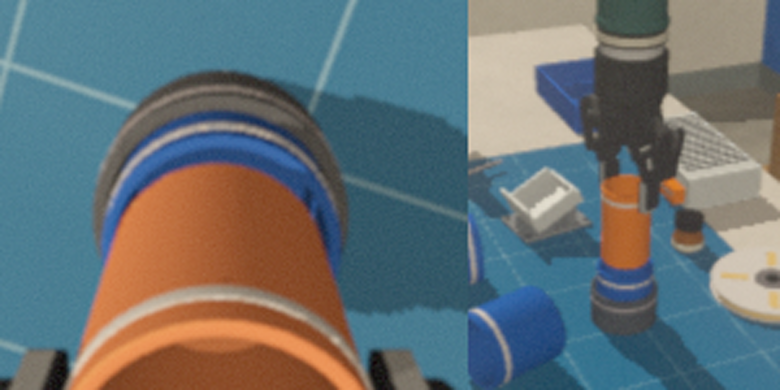

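0.8 mm left in tool +y. Correcting that and starting in.

Call:
{"fn": "apply_moves", "kwargs": {
  "commands": [0, 0, 0, 0, 0.08, 0, -1, 0, 0, 0, 0, 0, 0.3, -1, 0, 0, 0, 0, 0, 0.2, -1, 0, 0, 0, 0, 0, 0, -1, 0, 0, 0, 0, 0, 0, -1]
}}

```text
clock: 19.92
position: [600.1, 21.9, 141.2]
eef_rot: [3.098, 0.518, 0.001]
contact_force: [0.1, 0.8, -1.3]
finger_gap: 0.623
```

```bash
python3 - <<'E'
from h import *
im,d,cal=look('w22')
i,d=ctrl.capture('side')
a=im[110:260,170:350]
cv2.imwrite('pics/s22.png',cv2.resize(np.hstack([a,i[100:250,190:310]]),None,fx=2.6,fy=2.6,interpolation=cv2.INTER_CUBIC))
E
python3 rel2.py w22
```

```text
19.9167 [600.1  21.9 141.2] [3.0985e+00 5.1790e-01 6.0000e-04] 0.006 [ 0.1  0.8 -1.3] 0.623
R [ 4.e-04 -1.e-04 -1.e+00]
w22 held [-2.774  0.077  0.     0.   ] 5214 0.45 z [-25.   59.5]
w22 held [-2.823  0.109  0.004 -0.003] 5256 0.47 z [-25.1  59.5]
blue rim 781 [597.26  20.89] 1.03 in tool [-3.010e+00 -3.000e-02  6.924e+01]
```

View pics/s22.png

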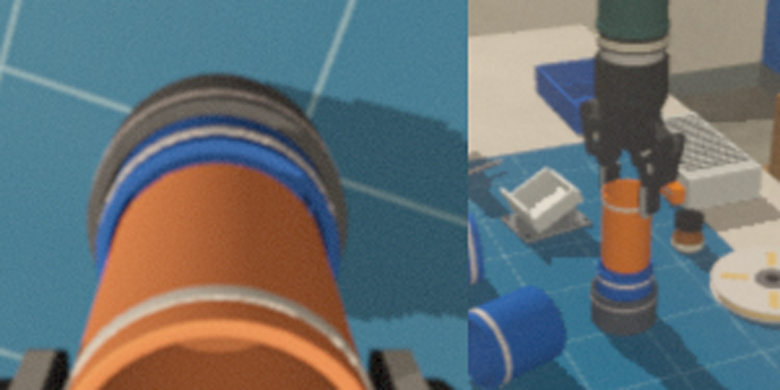

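Aligned to within 0.3 mm. Lowering in.

Call:
{"fn": "apply_moves", "kwargs": {
  "commands": [0, 0, 0, -0.02, 0, 0.2, -1, 0, 0, 0, 0, 0, 0.2, -1, 0, 0, 0, 0, 0, 0.2, -1, 0, 0, 0, 0, 0, 0.2, -1, 0, 0, 0, 0, 0, 0.2, -1, 0, 0, 0, 0, 0, 0.2, -1, 0, 0, 0, 0, 0, 0, -1]
}}

```text
clock: 20.6
position: [599.8, 21.8, 128.9]
eef_rot: [3.099, 0.518, -0.0]
contact_force: [0.7, -0.5, -1.3]
finger_gap: 0.619
```

```bash
python3 - <<'E'
from h import *
im,d,cal=look('w23')
i,d=ctrl.capture('side')
a=im[110:260,170:350]
cv2.imwrite('pics/s23.png',cv2.resize(np.hstack([a,i[100:250,190:310]]),None,fx=2.6,fy=2.6,interpolation=cv2.INTER_CUBIC))
E
python3 rel2.py w23
```

```text
20.6 [599.8  21.8 128.9] [ 3.0985e+00  5.1810e-01 -2.0000e-04] 0.006 [ 0.7 -0.5 -1.3] 0.619
R [-1.e-04 -1.e-04 -1.e+00]
w23 held [-2.795  0.091  0.     0.   ] 5176 0.46 z [-25.1  58. ]
w23 held [-2.845  0.122  0.004 -0.003] 5227 0.48 z [-25.2  58. ]
blue rim 818 [597.44  20.98] 0.96 in tool [-2.470e+00  5.000e-02  5.685e+01]
```

View pics/s23.png

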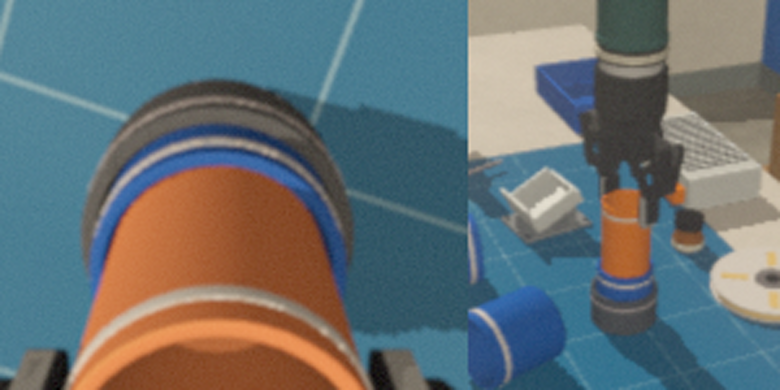

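The foot is inside the blue mouth with no contact force. Continuing.

Call:
{"fn": "apply_moves", "kwargs": {
  "commands": [0, 0, 0, 0, 0, 0.3, -1, 0, 0, 0, 0, 0, 0.3, -1, 0, 0, 0, 0, 0, 0.3, -1, 0, 0, 0, 0, 0, 0.3, -1, 0, 0, 0, 0, 0, 0.3, -1, 0, 0, 0, 0, 0, 0, -1]
}}

```text
clock: 21.2
position: [599.5, 21.8, 113.4]
eef_rot: [-3.098, -0.518, 0.001]
contact_force: [0.6, 1.1, -1.8]
finger_gap: 0.622
```

Call:
{"fn": "apply_moves", "kwargs": {
  "commands": [0, 0, 0, 0, 0, 0.3, -1, 0, 0, 0, 0, 0, 0.3, -1, 0, 0, 0, 0, 0, 0.3, -1, 0, 0, 0, 0, 0, 0.3, -1, 0, 0, 0, 0, 0, 0.3, -1, 0, 0, 0, 0, 0, 0, -1]
}}

```text
clock: 21.7
position: [599.6, 21.8, 98.5]
eef_rot: [-3.098, -0.518, 0.001]
contact_force: [0.2, 0.6, -1.1]
finger_gap: 0.619
```

```bash
python3 - <<'E'
from h import *
im,d,cal=look('w24')
i,d=ctrl.capture('side')
a=im[110:260,170:350]
cv2.imwrite('pics/s24.png',cv2.resize(np.hstack([a,i[100:250,190:310]]),None,fx=2.6,fy=2.6,interpolation=cv2.INTER_CUBIC))
E
python3 rel2.py w24
```

```text
21.7 [599.6  21.8  98.5] [-3.0985e+00 -5.1800e-01  1.0000e-03] 0.011 [ 0.2  0.6 -1.1] 0.619
R [-7.e-04 -0.e+00 -1.e+00]
w24 held [-2.795  0.129  0.     0.   ] 4127 0.52 z [-25.2  29.4]
w24 held [-2.801  0.131  0.011 -0.003] 4195 0.54 z [-25.2  29.4]
blue rim 1127 [597.58  20.97] 0.97 in tool [-2.15  0.16 26.54]
```

View pics/s24.png

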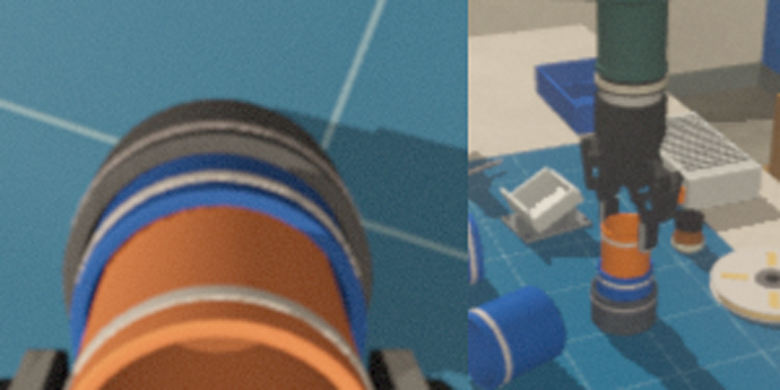

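Still free, with even gaps. About 25 mm to go.

Call:
{"fn": "apply_moves", "kwargs": {
  "commands": [0, 0, 0, 0, 0, 0.3, -1, 0, 0, 0, 0, 0, 0.3, -1, 0, 0, 0, 0, 0, 0.3, -1, 0, 0, 0, 0, 0, 0.3, -1, 0, 0, 0, 0, 0, 0.3, -1, 0, 0, 0, 0, 0, 0.2, -1, 0, 0, 0, 0, 0, 0, -1]
}}

```text
clock: 22.38
position: [599.7, 21.8, 81.7]
eef_rot: [-3.099, -0.518, 0.001]
contact_force: [-0.7, 0.2, -1.6]
finger_gap: 0.624
```

Call:
{"fn": "apply_moves", "kwargs": {
  "commands": [0, 0, 0, 0, 0, 0.1, -1, 0, 0, 0, 0, 0, 0.1, -1, 0, 0, 0, 0, 0, 0.1, -1, 0, 0, 0, 0, 0, 0, -1]
}}

```text
clock: 22.72
position: [600.1, 21.8, 79.4]
eef_rot: [3.098, 0.518, 0.001]
contact_force: [-0.8, -0.0, -1.1]
finger_gap: 0.622
```

```bash
cat > fl.py <<'E'
from h import *
import sys
im,d,cal=look(sys.argv[1]); p,u,v=cloud(cal,d); hsv=cv2.cvtColor(im,cv2.COLOR_BGR2HSV)
o=(cv2.inRange(hsv,(2,120,50),(18,255,255))>0)[v,u]; r=np.hypot(p[:,0]-597.3,p[:,1]-20.9)
for lab,k in(('orange rim',o&(r>22)&(r<29)&(p[:,2]>90)),('orange floor',o&(r<16)&(p[:,2]<60)),('mat',p[:,2]<8)):
    if k.sum(): print(lab,k.sum(),np.percentile(p[k][:,2],[3,50,90,97]).round(1))
E
python3 fl.py w25; python3 rel2.py w25
```

```text
22.7167 [600.1  21.8  79.4] [3.0983e+00 5.1800e-01 1.2000e-03] 0.002 [-0.8 -0.  -1.1] 0.622
orange rim 5660 [ 90.9 101.7 104.1 104.5]
mat 135932 [0.5 1.8 2.7 3.2]
R [ 8.e-04 -1.e-04 -1.e+00]
w25 held [-2.831  0.161  0.     0.   ] 3011 0.6 z [-25.2   9.5]
w25 held [-2.621e+00  1.460e-01  2.500e-02 -2.000e-03] 3099 0.62 z [-25.2   9.5]
blue rim 1187 [597.68  21.  ] 0.98 in tool [-2.53 -0.02  7.43]
```

Call:
{"fn": "apply_moves", "kwargs": {
  "commands": [0, 0, 0, 0, 0, 0.1, -1, 0, 0, 0, 0, 0, 0.1, -1, 0, 0, 0, 0, 0, 0.1, -1, 0, 0, 0, 0, 0, 0, -1]
}}

```text
clock: 23.1
position: [600.0, 21.8, 76.3]
eef_rot: [3.098, 0.518, 0.001]
contact_force: [-0.1, 0.1, -2.2]
finger_gap: 0.622
```

Call:
{"fn": "apply_moves", "kwargs": {
  "commands": [0, 0, 0, 0, 0, 0.05, -1, 0, 0, 0, 0, 0, 0.05, -1, 0, 0, 0, 0, 0, 0, -1]
}}

```text
clock: 23.35
position: [600.1, 21.8, 75.5]
eef_rot: [3.098, 0.518, 0.001]
contact_force: [0.1, -0.3, -1.9]
finger_gap: 0.62
```

Call:
{"fn": "apply_moves", "kwargs": {
  "commands": [0, 0, 0, 0, 0, 0.05, -1, 0, 0, 0, 0, 0, 0.05, -1, 0, 0, 0, 0, 0, 0, -1]
}}

```text
clock: 23.6
position: [600.3, 21.8, 74.7]
eef_rot: [3.098, 0.518, 0.002]
contact_force: [0.2, -0.1, -1.2]
finger_gap: 0.622
```

Call:
{"fn": "apply_moves", "kwargs": {
  "commands": [0, 0, 0, 0, 0, 0.05, -1, 0, 0, 0, 0, 0, 0.05, -1, 0, 0, 0, 0, 0, 0, -1]
}}

```text
clock: 23.85
position: [600.5, 21.9, 74.7]
eef_rot: [3.098, 0.518, 0.003]
contact_force: [-1.9, 0.4, 4.7]
finger_gap: 0.621
```

```bash
python3 fl.py w26; python3 rel2.py w26
python3 - <<'E'
import cv2
im=cv2.imread('pics/w26.png'); cv2.imwrite('pics/w26c.png',cv2.resize(im[120:360,140:370],None,fx=2.4,fy=2.4,interpolation=cv2.INTER_CUBIC))
E
```

```text
23.85 [600.5  21.9  74.7] [3.0981 0.518  0.0034] 0.002 [-1.9  0.4  4.7] 0.621
orange rim 4826 [90.8 98.  99.4 99.8]
mat 136346 [0.5 1.8 2.6 3.1]
R [ 2.2e-03 -1.0e-04 -1.0e+00]
w26 held [-2.94   0.123  0.     0.   ] 2641 0.63 z [-25.2   4.4]
w26 held [-2.595e+00  1.050e-01  3.000e-02 -2.000e-03] 2712 0.64 z [-25.2   4.3]
blue rim 1168 [597.69  21.02] 0.98 in tool [-2.94 -0.12  2.7 ]
```

View pics/w26c.png

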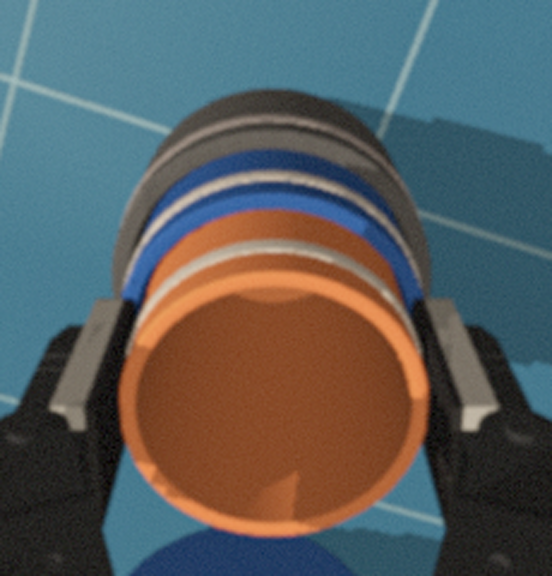

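The rim reads about 98, which is home height, with 5 N of bottom contact. Releasing and rising straight up.

Call:
{"fn": "apply_moves", "kwargs": {
  "commands": [0, 0, 0, 0, 0, 0, 1, 0, 0, 0, 0, 0, 0, 1, 0, 0, 0, 0, 0, 0, 1, 0, 0, 0, 0, 0, 0, 1, 0, 0, 0, 0, 0, 0, 1, 0, 0, 0, 0, 0, -1.5, 1, 0, 0, 0, 0, 0, -3, 1, 0, 0, 0, 0, 0, -4, 1, 0, 0, 0, 0, 0, -4, 1, 0, 0, 0, 0, 0, -3, 1, 0, 0, 0, 0, 0, 0, 1, 0, 0, 0, 0, 0, 0, 1]
}}

```text
clock: 24.9
position: [601.4, 21.7, 232.0]
eef_rot: [3.097, 0.518, 0.012]
contact_force: [-0.4, 0.5, -0.8]
finger_gap: 1.004
```

```bash
python3 fl.py w27; python3 - <<'E'
from h import *
im,d,cal=load('w27'); p,u,v=cloud(cal,d); hsv=cv2.cvtColor(im,cv2.COLOR_BGR2HSV)
o=(cv2.inRange(hsv,(2,120,50),(18,255,255))>0)[v,u]; r=np.hypot(p[:,0]-597.3,p[:,1]-20.9)
q=p[o&(r<34)&(p[:,2]>94)]; f=lambda x: np.hypot(q[:,0]-x[0],q[:,1]-x[1])-25.5
s=least_squares(f,[597,21],loss='soft_l1'); A=np.c_[q[:,:2]-s.x,np.ones(len(q))]; print('orange rim c',s.x.round(1),'plane',np.linalg.lstsq(A,q[:,2],rcond=None)[0].round(3))
b=(im[...,0].astype(int)-im[...,2]>50)[v,u]&~o
q=p[b&(r<40)&(p[:,2]>69)&(p[:,2]<78)]; print('blue rim z',len(q),np.median(q[:,2]))
q=p[~b&~o&(r<45)&(r>33)&(p[:,2]>40)&(p[:,2]<50)]; g=lambda x: np.hypot(q[:,0]-x[0],q[:,1]-x[1])-35.75
s=least_squares(g,[597,21],loss='soft_l1'); print('large',len(q),s.x.round(1),np.median(q[:,2]))
i,_=ctrl.capture('side'); j,_=ctrl.capture('scene')
cv2.imwrite('pics/side_end.png',i); cv2.imwrite('pics/scene_end.png',j)
cv2.imwrite('pics/end.png',cv2.resize(np.hstack([i[120:350,140:400],im[60:290,130:390]]),None,fx=1.5,fy=1.5))
E
```

```text
24.9 [601.4  21.7 232. ] [3.0968 0.5177 0.0118] 0.083 [-0.4  0.5 -0.8] 1.004
orange rim 839 [ 91.2  98.5  99.6 100.1]
orange floor 431 [11.5 13.1 14.  14.4]
mat 130515 [0.3 1.8 2.9 4.8]
orange rim c [598.8  21.2] plane [1.3000e-02 2.0000e-03 9.8241e+01]
blue rim z 331 72.78116765051061
large 560 [596.4  20.7] 45.91120612502729
```

View pics/end.png

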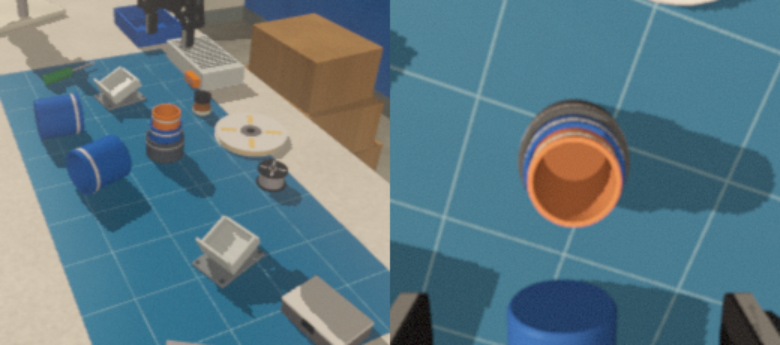

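View pics/scene_end.png

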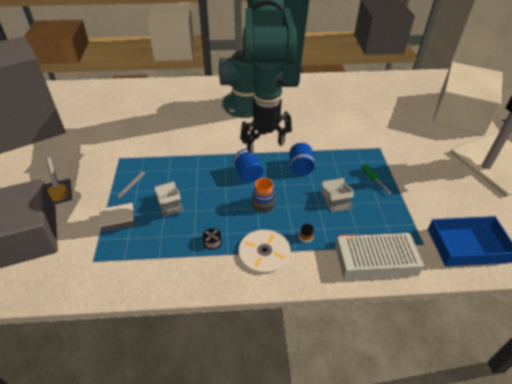

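Everything is nested at (263,195) in the scene view, level, and the bystanders are where they were. The orange floor reads about 12 and its rim is 25.5 mm above the blue rim, against 26 expected. Handing in.

```bash
python3 -c "
from cell import ctrl
print(ctrl.get_obs()['clock']); print(ctrl.close_job())"
```

```text
25.05
the job is handed in; nothing more can be done
None
```

The job is done and handed in at 25 s. The blue pot stands on the floor of the steel pot and was let go, and the orange pot stands on the floor of the blue one.

- **Fit:** After release the blue rim read about 71–72 mm (72 when home) and level. The orange rim read about 97–98 mm (98), and its inner floor about 11–12 mm (12). The orange rim was 25.5 mm above the blue, against 26 expected, and leaned under 1°.
- **Forces:** The bottom contacts I read were 4–5 N, and no side contact showed on the way in. The gripper is clear above the pots.
- **Rest of the bench:** The steel pot measured within about 1 mm of where it started. By eye, the other things and the look-alike blue pots are where they were.
- **Disagreement:** Heights from the wrist camera read about 1.5–1.8 mm high, so I corrected for that. The fixed cameras and the wrist camera differed by 1–2 mm in x, and I went by the wrist camera. No check failed.

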